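# Key on the clamp, then hold the bar square in the jig

## Task

Fit the T-shaped key onto the square spindle of the jig's clamp block, turned so that its socket drops fully home, and let go of it. Then take the L-shaped square by its upright grip, lay it flat on the jig's base plate and press it into the corner until its legs lie flush along both the fixed fence and the swinging bar, so that the bar is pushed out square; finish while still gripping it and pressing it firmly against both, so a colleague can tighten the clamp. Leave the other things on the bench where they are.

Things in the scene. Friction and masses are not known exactly. Their poses are not given: they have to be found in the camera images.
- jig: Squaring jig, bolted to the bench: dark steel base plate 250 x 235 x 10 mm with an open corner on it. Origin on the bench under the corner; x runs along the fixed fence away from the corner, y runs along the swinging bar when that is square, z up. The plate covers x -50 to 200, y -95 to 140 mm. Behind the corner (x -37 to -11, y -90 to -20) a pivot bracket rises to 32 mm above the bench.
- corner (a point): Corner of the jig, on the top of its base plate (10 mm above the bench), axes as the jig's. Fence face and bar face meet here.
- fence: Fixed fence on the base plate: aluminium bar 170 long, 25 wide, rising 20 mm above the plate. Origin at the corner on the plate's top; its working face is the plane y = 0, from x = 0 to 170 mm, facing +y of the jig.
- swing_bar: Swinging bar on the base plate: aluminium, 128 long, 22 wide, rising 20 mm above the plate. Origin at the corner on the plate's top, which is also its pivot axis; its working face is its own plane x = 0, from y = 2 to 128 mm, facing its own +x. It turns stiffly with friction (about 0.4 N m) and stays where it is pushed.
- pivot (a joint): Angle of the swinging bar in rad: 0 = square to the fence; positive = its free end leans in over the work corner (towards jig +x), as at the start (0.1 to 0.3). It can be pushed past square to -0.25; nothing stops it at 0.
- spindle (a point): Foot of the clamp spindle, at the centre of the top of the grey 50 x 50 mm clamp block behind the fence, 40 mm above the bench, at jig x 120, y -60 mm; axes as the jig's. From here a square shaft 14 x 14 mm, sides parallel to jig x and y, rises 16 mm, then a lead-in tip 11 x 11 mm another 4 mm.
- key: T-shaped steel key standing upright, 150 to 290 g. Origin at the centre of its underside. Socket 32 x 32 x 30 mm, square bore 16.4 wide, 24 deep, open below, sides along its x and y; neck 13 thick, 30 to 46 mm up; crossbar 90 long (x), 14 wide (y), 46 to 60 mm up. Fits the spindle in any of four quarter turns; home when its underside rests on the clamp block.
- key_bar (a point): Middle of the key's crossbar, 53 mm above the key's underside, axes as the key's.
- square: L-shaped steel square lying flat, 360 to 560 g. Origin under its outer heel. Legs 25 wide, 10 thick: long one 130 mm along +x (outer face y = 0), goes along the fence; short one 100 mm along +y (outer face x = 0), goes along the bar. A flat diagonal brace carries a dark wooden grip centred at x 50, y 50, from 10 to 55 mm up: 50 long along (1, -1), 16 thick along (1, 1).
- square_grip (a point): Middle of the square's wooden grip in plan (x 50, y 50 mm of the square), 40 mm above its underside, 15 mm below the grip's top; axes as the square's.
- bearing: Bystander: bearing ring, 52 across, 16 high; origin under its centre.
- can: Bystander: grey can, 66 across, 120 high; origin under its centre.
- screwdriver: Bystander: screwdriver lying on the bench.
- wrench: Bystander: wrench lying on the bench.
- rotor: Bystander: dark turned rotor, 68 across, 60 high; origin under its centre.
- parts_tray: Bystander: black open tray, 120 x 160 x 35; origin under its centre.
- bushing: Bystander: brass bushing, 28 across, 30 high; origin under its centre.
Mind the look-alikes: they are no part of the job. What is shaped like the square but orange or purple is not meant.

How it is judged:
On the way:
1. the key is fully home on the spindle, upright and let go (horizontal distance between key and spindle below 0.003 m and z of key in the frame of spindle below 0.003 m and angle between key's own z axis and vertical below 0.06 rad and contact force between the fingers and key below 0.1 N), for 0.3 s.
At the end, for the whole second after the job is handed in: Key home on the spindle (3 mm, upright, not held). Square flat on the plate, heel within 3 mm of the corner, long leg parallel to the fence and swinging bar square within 0.03 rad; fingers grip the square (over 2 N) and it presses on fence and bar with over 1 N each (all of step 1 and x of square in the frame of corner between -0.003 and 0.003 m and y of square in the frame of corner between -0.003 and 0.003 m and z of square in the frame of corner below 0.004 m and angle between square's own z axis and vertical below 0.04 rad and angle between the x axis of square and the x axis of jig, either way round below 0.03 rad and value of joint pivot between -0.03 and 0.03 rad and contact force between square and fence above 1 N and contact force between square and swing_bar above 1 N and contact force between the fingers and square above 2 N); the arm keeps its last pose, push and grip.
It fails at once if another thing on the bench was moved by more than 30 mm (distance of any of bearing, can, screwdriver, wrench, rotor, parts_tray, bushing from where it was at the start of the episode above 0.03 m).
It also fails if it takes over 64 s, if anything falls off the work surface, if the arm or the gripper's body presses on something with over 40 N, if the wrist force passes 120 N, or if a joint passes its speed limit or range.

## Robot

A 6-joint arm with a two-finger parallel gripper is mounted at the origin on the work surface. World frame = base frame: x ahead of the robot, y to its left, z up, the work surface at z = 0. Lengths are in m, angles in rad, forces in N, time in s.
With the tool pointing down it reaches from about 0.35 to 0.775 m from the base axis. Payload 5.5 kg.
Tool frame: the origin (TCP) lies midway between the tips of the shut fingers; the grasp point (between the pads) lies 19 mm behind it (env.hold_point_z is the distance from the TCP to the grasp point, in m); z points along the fingers, y is the line along which they close (so a half turn about z gives the same grasp; the last joint's range is limited). The gripper opens to 85 mm and grips with 20 to 120 N. Pads are 22 mm wide; open, the fingers measure 114 mm over their backs; the gripper's body (76 mm by 85 mm) begins 54 mm behind the grasp point. The pads swing forward as they close: fully open they stand 13 mm farther back than shut.
Start: joints at [-1.289, 0.313, 0.046, 1.304, 0, 1.431], TCP at [0.235, -0.525, 0.194] pointing down, gripper open.
Joint ranges: [-2.76, 2.76], [-0.86, 1.69], [-1.03, 1.26], [-2.2, 2.34], [-1.47, 1.5], [-3.14, 3.14]. Speed limits (rad/s): [2.57, 2.57, 3.14, 3.14, 3.14, 3.14].

## Interface

Orientations are given as a unit quaternion [w, x, y, z].
In Python, from workcell import env, read_camera gives the robot as it stands. The module is installed in compiled form; this text tells all that it offers.
- The arm moves only by the tool carry_out, never from a script. Its argument "moves" is a list of rows, each an object of numbers: "tx", "ty", "tz": the shift along the world's x, y, z in cm; "wx", "wy", "wz": the turn, a rotation vector about the world's x, y, z in rad; "claw": the closure, from -1 (fully open) to 1 (shut). A call has 1 to 8 rows; each row shifts and turns the commanded pose from where the row before left it; what a row does not reach is not made up. A row lasts 1/8 s, in which the tool goes at most 62.5 mm and 10.7 degrees, less where a joint would pass 70% of its speed; a pose out of reach is approached as far as the arm can. A call is refused whole if a number of a shift passes 6.25 or a number of a turn 0.188, either way. A call with a gripper value outside its range is refused whole. The fingers move at their own pace and stop on an object; "newtons" is the grip in N (left out, the last holds). Time passes only in rows, so rows that do not move let the fingers close. It gives the time, the measured TCP pose, the force, the opening and the grip force at its end, in the units of the state.
- env.get_state(): the state, without advancing time (a new reading comes with each control period).
- read_camera(name): name is "side" or "top"; returns a dict with "image" (420x560x3 uint8, blue, green, red), "z_map" (420x560 float32, m along the optical axis (not along the pixel's ray), 0 where there is no reading), "fx", "fy", "cx", "cy" (pixels), "camera_from_world" (4x4, takes a point from world to camera coordinates). Camera axes: x right, y down, z forward; pixel columns grow to the right and rows downward; lengths in m; the calibration is good to about 2 mm. A picture is of the moment at which its call begins.
- env.hand_in(): hands the job in; it is judged then, once.
The state is a dict: "clock": time; "joint_pos": joint angles; "qvel": joint speeds; "tau": joint torques, N m; "tcp_pos": TCP position; "orientation": TCP orientation; "wrist_force": force on the tool from outside, world axes, zero at the start; "ft_torque": the same for the moment, N m; "finger_gap": finger opening in m; "grip_force": force on a finger pad.
Only numpy, scipy, OpenCV 4.12 (cv2) and the standard library are available. Lean on these libraries where they do the work, as an engineer would, in place of code of your own. Each camera call takes 0.05 s, during which the arm holds its last target. There are 200 camera calls.

## Working session

There is one attempt and no reset: what is moved stays moved. The work goes in short steps, Python scripts to look and compute and a tool call to move; the robot and the scene stay as the last step left them, time stands still between calls to the robot, and variables do not carry over. Pictures are saved under pics/ and viewed, at most 10 in all, crops included, and the job is handed in when it is done.

Besides the shell and the picture viewer there is one more tool, called as name(argument=value, ...) on one line, values as JSON. carry_out: Moves the arm, as the interface text tells. Its arguments: {"type":"object","properties":{"moves":{"type":"array","items":{"type":"object","properties":{"tx":{"type":"number"},"ty":{"type":"number"},"tz":{"type":"number"},"wx":{"type":"number"},"wy":{"type":"number"},"wz":{"type":"number"},"claw":{"type":"number"}}}},"newtons":{"type":"number"}},"required":["moves"]}

```bash
mkdir -p pics; cat > h.py <<'E'
import numpy as np, cv2
from workcell import env, read_camera
def snap(n,save=None):
    c=read_camera(n)
    if save: cv2.imwrite('pics/'+save,c['image'])
    return c
def ray(c,u,v):
    T=np.linalg.inv(c['camera_from_world']); d=T[:3,:3]@np.array([(u-c['cx'])/c['fx'],(v-c['cy'])/c['fy'],1.])
    return T[:3,3],d
def onplane(c,u,v,z):
    o,d=ray(c,u,v); return o+d*(z-o[2])/d[2]
def bydepth(c,u,v):
    o,d=ray(c,u,v); return o+d*c['z_map'][int(round(v)),int(round(u))]
def cloud(c):
    v,u=np.mgrid[0:420,0:560]; z=c['z_map']
    P=np.stack([(u-c['cx'])/c['fx']*z,(v-c['cy'])/c['fy']*z,z],-1)
    T=np.linalg.inv(c['camera_from_world']); W=P@T[:3,:3].T+T[:3,3]; W[z==0]=np.nan
    return W
def proj(c,p):
    q=c['camera_from_world']@np.append(p,1.); return q[0]/q[2]*c['fx']+c['cx'],q[1]/q[2]*c['fy']+c['cy']
E
python3 - <<'E'
from h import *
for n in('top','side'):
    c=snap(n,n+'0.png'); print(n,c['fx'],np.linalg.inv(c['camera_from_world']).round(3).tolist())
print(env.get_state())
E
```

```text
top 475.55317190234473 [[0.028, -0.999, 0.044, 0.485], [-0.999, -0.029, -0.014, 0.061], [0.016, -0.044, -0.999, 1.338], [0.0, 0.0, 0.0, 1.0]]
side 393.2195969880343 [[-0.974, -0.112, 0.195, 0.266], [-0.224, 0.564, -0.794, 1.129], [-0.021, -0.818, -0.575, 0.856], [0.0, 0.0, 0.0, 1.0]]
{'clock': 0.1, 'joint_pos': array([-1.28861276e+00,  3.13924995e-01,  4.50940959e-02,  1.30360914e+00,
       -3.89795702e-07,  1.43121239e+00]), 'qvel': array([-0.00034443, -0.00183206,  0.00356331, -0.00134673,  0.00107032,
        0.00110543]), 'tau': array([ 2.33463310e-03, -4.81725204e+01,  2.99244493e+01,  1.26958548e-02,
       -2.02106935e-04, -7.62782605e-06]), 'tcp_pos': array([ 0.23524359, -0.5241082 ,  0.19349889]), 'orientation': array([-8.19751971e-04,  9.77845976e-01,  2.09324083e-01, -5.87428010e-05]), 'wrist_force': array([-0.28817191,  0.26192578,  0.11205883]), 'ft_torque': array([-0.03442902,  0.00590276, -0.01025956]), 'grip_force': 0.0, 'finger_gap': 0.08559519185235333}
```

View pics/top0.png

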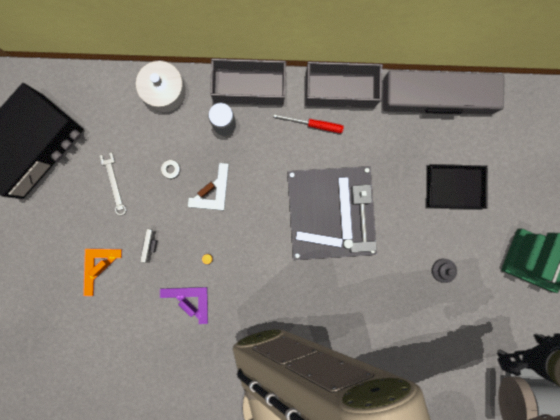

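View pics/side0.png

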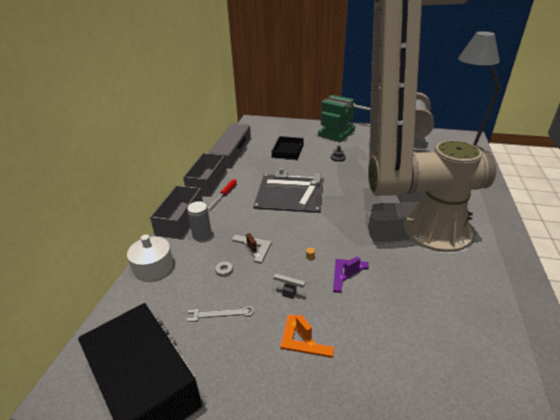

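Top view: candidates for the square are the purple one (190,303), the orange one (101,270) and the steel one with the dark wooden grip (214,190). The steel one matches the description. The key is at (148,246), the jig at (333,212) and the spindle at about (363,194). Side view: key (290,285), square (250,245), jig (290,190). Next I measure and check in one close crop.

```bash
cat > m.py <<'E'
from h import *
c=snap('top'); s=snap('side')
im=c['image']; g=cv2.cvtColor(im,cv2.COLOR_BGR2GRAY); W=cloud(c); Ws=cloud(s)
def crop(x0,y0,x1,y1,k): return cv2.resize(im[y0:y1,x0:x1],None,fx=k,fy=k,interpolation=cv2.INTER_CUBIC)
A=crop(130,222,170,267,6); B=crop(180,155,240,217,6); C=crop(283,160,383,265,5)
out=np.zeros((530,800-0,3),np.uint8); 
out[:A.shape[0]-0,:A.shape[1]]=A; 
out=np.zeros((600,800,3),np.uint8); out[:270,:240]=A; out[228+0:228,:0]=0
B=cv2.resize(B,(300,310)); out[280:590,:300]=B; C=C[:600,:500]; out[:C.shape[0],300:300+C.shape[1]]=C
cv2.imwrite('pics/crops.png',out)
# plate: height map and darkness
m=((g<95)&(W[...,2]<.02)).astype(np.uint8); m[:160]=0;m[268:]=0;m[:,:283]=0;m[:,383:]=0
print('plate px',m.sum())
def st(W,mask): return np.nanpercentile(W[mask],[10,50,90],axis=0).round(4).tolist()
for n,(x0,y0,x1,y1) in dict(key=(138,225,160,265),square=(186,160,230,212),jig=(288,165,378,262)).items():
    z=W[y0:y1,x0:x1,2]; print(n,'z hist',np.histogram(z[np.isfinite(z)],bins=np.arange(-.01,.08,.005))[0].tolist())
def zp(u,v): return W[v,u].round(4).tolist()
print('grip',zp(205,189),'tip',zp(363,194),'fence',zp(345,208),'bar',zp(315,239),'bench',zp(260,200),'keybar',zp(148,246))
for (u,v) in [(250,242),(290,282),(290,184),(285,283)]: print('side',u,v,Ws[v,u].round(4).tolist())
E
python3 m.py
```

```text
plate px 160
key z hist [32, 323, 211, 17, 6, 6, 9, 37, 23, 5, 0, 6, 27, 112, 60, 0, 0]
square z hist [96, 768, 580, 450, 236, 14, 6, 3, 5, 3, 9, 7, 64, 41, 0, 0, 0]
jig z hist [82, 641, 841, 3105, 2135, 157, 84, 658, 601, 247, 110, 7, 6, 14, 10, 0, 0]
grip [0.5867, 0.2272, 0.0528] tip [0.5852, -0.1999, 0.0603] fence [0.5475, -0.1574, 0.0278] bar [0.4597, -0.0762, 0.0304] bench [0.5644, 0.0784, -0.0013] keybar [0.4289, 0.3737, 0.0562]
side 250 242 [0.5866, 0.2404, 0.0465]
side 290 282 [0.4271, 0.3889, 0.0555]
side 290 184 [0.5397, -0.1465, 0.0263]
side 285 283 [0.4453, 0.3719, 0.03]
```

View pics/crops.png

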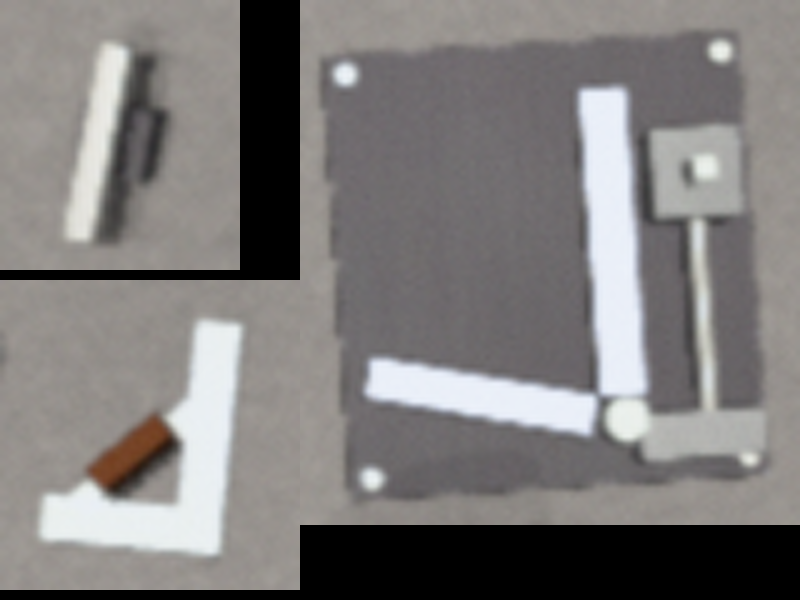

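The crop confirms the choices. At left, the key's crossbar stands upright around px (147,246). Below it is the steel L with the brown grip, grip centre about (206,189) and heel about (223,209). At right is the jig: fence rect (341–345,178–239), bar leaning in, and spindle tip about (364,193).

```bash
cat > m2.py <<'E'
from h import *
K=6
def up(c,x0,y0,x1,y1): return cv2.resize(c['image'][y0:y1,x0:x1],None,fx=K,fy=K,interpolation=cv2.INTER_CUBIC)
def back(x0,y0,p): p=np.asarray(p,float); return (p+.5)/K-.5+[x0,y0]
def blob(mask,minA=100):
    cs,_=cv2.findContours(mask.astype(np.uint8),cv2.RETR_EXTERNAL,cv2.CHAIN_APPROX_NONE); return max(cs,key=cv2.contourArea)
def rect(c,box,f,z):
    x0,y0,x1,y1=box; I=up(c,*box); ct=blob(f(I)); b=cv2.boxPoints(cv2.minAreaRect(ct))
    P=np.array([onplane(c,*back(x0,y0,q),z) for q in b])[:,:2]
    e=[P[1]-P[0],P[2]-P[1]]; L=[np.linalg.norm(q) for q in e]; a=e[int(L[1]>L[0])]; a=a/np.linalg.norm(a)
    return P.mean(0),a,sorted(L,reverse=True)
gray=lambda I:cv2.cvtColor(I,cv2.COLOR_BGR2GRAY)
bright=lambda t:(lambda I:gray(I)>t)
def brown(I): I=I.astype(int); return (I[...,2]-I[...,0]>35)
if __name__=='__main__':
    c=snap('top')
    ang=lambda a:np.arctan2(a[1],a[0])
    for n,b,f,z in [('fence',(336,170,352,240),bright(175),.03),('bar',(290,225,343,252),bright(175),.03),('key',(134,224,157,270),bright(165),.06),('grip',(190,175,217,205),brown,.055),('tip',(358,188,369,199),bright(190),.06),('block',(352,180,374,206),bright(130),.04)]:
        p,a,L=rect(c,b,f,z); print(n,p.round(4),'ang',round(ang(a),3),np.round(L,4))
    x0,y0,x1,y1=(284,162,381,268); I=up(c,x0,y0,x1,y1); m=cv2.morphologyEx((gray(I)<118).astype(np.uint8),cv2.MORPH_CLOSE,np.ones((91,91)))
    p,a,L=rect(c,(x0,y0,x1,y1),lambda I:m,.01); print('plate',p.round(4),ang(a),np.round(L,4))
    # square outer edges
    x0,y0,x1,y1=(182,156,236,216); m=gray(up(c,x0,y0,x1,y1))>185
    rp=[(np.flatnonzero(m[r]).max()+.5,r) for r in range((168-y0)*K,(203-y0)*K)]
    bp=[(k,np.flatnonzero(m[:,k]).max()+.5) for k in range((192-x0)*K,(218-x0)*K)]
    lines=[]
    for q in (rp,bp):
        P=np.array([onplane(c,*back(x0,y0,t),.01)[:2] for t in q],np.float32); v=cv2.fitLine(P,cv2.DIST_HUBER,0,.01,.01).ravel(); lines.append(v); print('edge ang',np.arctan2(v[1],v[0]))
    (a,b,p,q),(d,e,r,s)=lines; t=np.linalg.solve([[a,-d],[b,-e]],[r-p,s-q]); print('heel',p+a*t[0],q+b*t[0])
E
python3 m2.py
```

```text
fence [ 0.5465 -0.1573] ang -3.049 [0.1729 0.0268]
bar [ 0.4605 -0.0866] ang -1.713 [0.127  0.0231]
key [0.4312 0.3799] ang -0.157 [0.0909 0.0151]
grip [0.586  0.2255] ang -0.868 [0.0483 0.0177]
tip [ 0.5884 -0.2022] ang -1.541 [0.014 0.014]
block [ 0.5909 -0.204 ] ang -3.123 [0.0711 0.0574]
plate [ 0.5298 -0.1245] -3.1231875344572866 [0.2968 0.2729]
edge ang -0.06663186
edge ang 1.5057439
heel 0.53366935 0.17974558
```

Heights check out (key bar top 0.056–0.060, grip 0.053, tip 0.060). The sizes agree to 1–3 mm, and the grip predicted from the square's heel edges is within 1 mm. Key: (0.431, 0.380), yaw −0.157. I go there.

carry_out(moves=[{"tx": 2.45,"ty": 5.65,"wz": 0.16,"claw": -1},{"tx": 2.45,"ty": 5.65,"wz": 0.16,"claw": -1},{"tx": 2.45,"ty": 5.65,"wz": 0.16,"claw": -1},{"tx": 2.45,"ty": 5.65,"wz": 0.16,"claw": -1},{"tx": 2.45,"ty": 5.65,"wz": 0.16,"claw": -1},{"tx": 2.45,"ty": 5.65,"wz": 0.16,"claw": -1},{"tx": 2.45,"ty": 5.65,"wz": 0.16,"claw": -1},{"tx": 2.45,"ty": 5.65,"wz": 0.16,"claw": -1}], newtons=60)

```text
invalid input at $.moves[0]: expected keys tx, ty, tz, wx, wy, wz, claw
```

carry_out(moves=[{"ty": 5.65,"wz": 0.16,"claw": -1},{"ty": 5.65,"wz": 0.16,"claw": -1},{"ty": 5.65,"wz": 0.16,"claw": -1},{"ty": 5.65,"wz": 0.16,"claw": -1},{"ty": 5.65,"wz": 0.16,"claw": -1},{"ty": 5.65,"wz": 0.16,"claw": -1},{"ty": 5.65,"wz": 0.16,"claw": -1},{"ty": 5.65,"wz": 0.16,"claw": -1}])

```text
invalid input at $.moves[0]: expected keys tx, ty, tz, wx, wy, wz, claw
```

```bash
cat >> h.py <<'E'
def pose(pr=True):
    s=env.get_state(); w,x,y,z=s['orientation']
    from scipy.spatial.transform import Rotation as R
    M=R.from_quat([x,y,z,w]).as_matrix()
    if pr: print('t',round(s['clock'],2),'tcp',s['tcp_pos'].round(4),'yaw',round(np.arctan2(M[1,0],M[0,0]),4),'zaxis',M[:,2].round(3),'F',s['wrist_force'].round(1),'T',s['ft_torque'].round(2),'gap',round(s['finger_gap'],4),'grip',round(s['grip_force'],1),'j',s['joint_pos'].round(2))
    return s,M
E
python3 - <<'E'
from h import *
import m2
pose()
s=snap('side','side1.png'); W=cloud(s)
# side view of crossbar: rect mask bright
p,a,L=m2.rect(s,(270,268,312,293),m2.bright(150),.06); print('key from side',p,np.arctan2(a[1],a[0]),L)
E
```

```text
t 0.25 tcp [ 0.2353 -0.5244  0.1939] yaw 0.4218 zaxis [-0.     0.001 -1.   ] F [ 0.9  0.2 -0.8] T [ 0.11 -0.01 -0.04] gap 0.0854 grip 0.0 j [-1.29  0.31  0.05  1.3   0.    1.43]
key from side [0.43317028 0.38042087] 2.9848354336476715 [np.float64(0.0892409167811845), np.float64(0.013389184596330449)]
```

The side view gives the key at (0.433, 0.380), yaw −0.157, which agrees with the top view. The rows need all seven keys, so I resend.

carry_out(moves=[{"tx": 2.45,"ty": 5.65,"tz": 0,"wx": 0,"wy": 0,"wz": 0.16,"claw": -1},{"tx": 2.45,"ty": 5.65,"tz": 0,"wx": 0,"wy": 0,"wz": 0.16,"claw": -1},{"tx": 2.45,"ty": 5.65,"tz": 0,"wx": 0,"wy": 0,"wz": 0.16,"claw": -1},{"tx": 2.45,"ty": 5.65,"tz": 0,"wx": 0,"wy": 0,"wz": 0.16,"claw": -1},{"tx": 2.45,"ty": 5.65,"tz": 0,"wx": 0,"wy": 0,"wz": 0.16,"claw": -1},{"tx": 2.45,"ty": 5.65,"tz": 0,"wx": 0,"wy": 0,"wz": 0.16,"claw": -1},{"tx": 2.45,"ty": 5.65,"tz": 0,"wx": 0,"wy": 0,"wz": 0.16,"claw": -1},{"tx": 2.45,"ty": 5.65,"tz": 0,"wx": 0,"wy": 0,"wz": 0.16,"claw": -1}], newtons=60)

```text
clock: 1.3
tcp_pos: [0.4321, -0.0708, 0.1947]
orientation: [0.001, 0.657, 0.754, 0.0]
wrist_force: [0.7, -1.1, 0.4]
finger_gap: 0.0852
grip_force: 0.0
```

carry_out(moves=[{"tx": 0,"ty": 5.65,"tz": 0,"wx": 0,"wy": 0,"wz": 0.16,"claw": -1},{"tx": 0,"ty": 5.65,"tz": 0,"wx": 0,"wy": 0,"wz": 0.16,"claw": -1},{"tx": 0,"ty": 5.65,"tz": 0,"wx": 0,"wy": 0,"wz": 0.16,"claw": -1},{"tx": 0,"ty": 5.65,"tz": 0,"wx": 0,"wy": 0,"wz": 0.16,"claw": -1},{"tx": 0,"ty": 5.65,"tz": 0,"wx": 0,"wy": 0,"wz": 0.16,"claw": -1},{"tx": 0,"ty": 5.65,"tz": 0,"wx": 0,"wy": 0,"wz": 0.16,"claw": -1},{"tx": 0,"ty": 5.65,"tz": 0,"wx": 0,"wy": 0,"wz": 0.16,"claw": -1},{"tx": 0,"ty": 5.65,"tz": 0,"wx": 0,"wy": 0,"wz": 0.16,"claw": -1}])

```text
clock: 2.3
tcp_pos: [0.4312, 0.3813, 0.1944]
orientation: [0.0, 0.077, 0.997, 0.0]
wrist_force: [0.9, -0.8, 0.0]
finger_gap: 0.0853
grip_force: 0.0
```

```bash
python3 -c "
from h import *
pose()"
```

```text
t 2.3 tcp [0.4312 0.3813 0.1944] yaw 2.9873 zaxis [ 0.001  0.    -1.   ] F [ 0.9 -0.8  0. ] T [-0.01 -0.04  0.01] gap 0.0853 grip 0.0 j [ 0.58  0.31  0.05  1.3  -0.    0.74]
```

carry_out(moves=[{"tx": 0.1,"ty": -0.1,"tz": -5,"wx": 0,"wy": 0,"wz": 0,"claw": -1},{"tx": 0,"ty": 0,"tz": -5,"wx": 0,"wy": 0,"wz": 0,"claw": -1},{"tx": 0,"ty": 0,"tz": -3.8,"wx": 0,"wy": 0,"wz": 0,"claw": -1},{"tx": 0,"ty": 0,"tz": -2,"wx": 0,"wy": 0,"wz": 0,"claw": -1},{"tx": 0,"ty": 0,"tz": 0,"wx": 0,"wy": 0,"wz": 0,"claw": 0.2},{"tx": 0,"ty": 0,"tz": 0,"wx": 0,"wy": 0,"wz": 0,"claw": 0.6},{"tx": 0,"ty": 0,"tz": 0,"wx": 0,"wy": 0,"wz": 0,"claw": 1},{"tx": 0,"ty": 0,"tz": 0,"wx": 0,"wy": 0,"wz": 0,"claw": 1}])

```text
clock: 3.3
tcp_pos: [0.4331, 0.3788, 0.0374]
orientation: [0.001, 0.08, 0.997, 0.001]
wrist_force: [-0.2, -0.1, -0.2]
finger_gap: 0.0125
grip_force: 0.0
```

carry_out(moves=[{"tx": 0,"ty": 0,"tz": 0,"wx": 0,"wy": 0,"wz": 0,"claw": 1},{"tx": 0,"ty": 0,"tz": 0,"wx": 0,"wy": 0,"wz": 0,"claw": 1},{"tx": 0,"ty": 0,"tz": 0,"wx": 0,"wy": 0,"wz": 0,"claw": 1}])

```text
clock: 3.68
tcp_pos: [0.4324, 0.3783, 0.0364]
orientation: [0.0, 0.08, 0.997, 0.0]
wrist_force: [-0.5, 0.5, 0.2]
finger_gap: 0.0001
grip_force: 0.0
```

```bash
python3 -c "
from h import *
pose()"
```

```text
t 3.67 tcp [0.4324 0.3783 0.0364] yaw 2.9818 zaxis [ 0.  0. -1.] F [-0.5  0.5  0.2] T [-0.05 -0.02 -0.03] gap 0.0001 grip 0.0 j [ 0.58  0.41 -0.22  0.94  0.    0.74]
```

```bash
python3 - <<'E'
from h import *
s=snap('side'); t=snap('top')
a=cv2.resize(s['image'][180:330,200:400],None,fx=4,fy=4)
cv2.imwrite('pics/a.png',a)
b=cv2.resize(t['image'][200:300,100:240],None,fx=5,fy=5); cv2.imwrite('pics/b.png',b)
E
```

```text
(no output)
```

View pics/a.png

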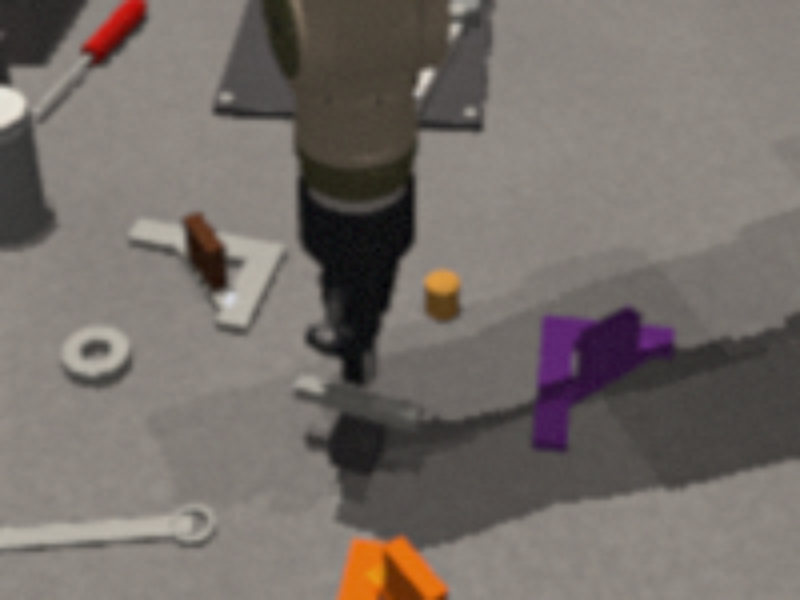

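```bash
python3 - <<'E'
from h import *
s=snap('side'); t=snap('top')
p=pose()[0]['tcp_pos']
for z in(.036,.1,.15): print([np.round(proj(c,[p[0],p[1],z]),1) for c in(s,t)])
Wt=cloud(t);Ws=cloud(s)
for n,W in(('t',Wt),('s',Ws)):
    m=(np.abs(W[...,0]-p[0])<.12)&(np.abs(W[...,1]-p[1])<.1)
    for a,b in((.045,.065),(.07,.09),(.1,.12),(.13,.15)):
        k=m&(W[...,2]>a)&(W[...,2]<b); print(n,a,k.sum(),np.percentile(W[k],[5,50,95],axis=0)[:,:2].round(3).tolist() if k.sum()>3 else '')
# lowest dark finger pixels in side
g=cv2.cvtColor(s['image'],cv2.COLOR_BGR2GRAY)
for v in range(255,300,3): print(v,[int(x) for x in g[v,276:306:2]],Ws[v,289].round(3))
E
```

```text
t 3.88 tcp [0.4324 0.3783 0.0363] yaw 2.9818 zaxis [-0.  0. -1.] F [ 0.3 -0.4  0.5] T [ 0.02  0.02 -0.02] gap 0.0001 grip 0.0 j [ 0.58  0.41 -0.22  0.94  0.    0.74]
[array([289. , 283.9]), array([148.2, 244.4])]
[array([288.8, 267.3]), array([142.1, 245.2])]
[array([288.6, 253.6]), array([136.9, 246. ])]
t 0.045 110 [[0.389, 0.368], [0.45, 0.377], [0.472, 0.386]]
t 0.07 3 
t 0.1 1 
t 0.13 14 [[0.413, 0.338], [0.434, 0.343], [0.436, 0.35]]
s 0.045 211 [[0.392, 0.372], [0.431, 0.384], [0.472, 0.392]]
s 0.07 29 [[0.421, 0.378], [0.426, 0.389], [0.44, 0.392]]
s 0.1 20 [[0.418, 0.366], [0.421, 0.383], [0.437, 0.393]]
s 0.13 67 [[0.413, 0.343], [0.424, 0.394], [0.439, 0.426]]
255 [136, 139, 95, 43, 47, 21, 16, 12, 12, 14, 20, 128, 139, 134, 134] [0.425 0.407 0.172]
258 [139, 138, 129, 55, 45, 16, 12, 15, 17, 23, 92, 138, 133, 139, 134] [0.425 0.406 0.161]
261 [130, 92, 96, 70, 37, 28, 19, 13, 15, 31, 127, 133, 128, 124, 122] [0.428 0.393 0.138]
264 [78, 40, 94, 115, 44, 33, 21, 16, 18, 81, 125, 122, 122, 122, 122] [0.429 0.39  0.125]
267 [136, 100, 38, 26, 18, 16, 17, 17, 33, 103, 126, 12
[... 233 characters left out ...]
159, 169, 128, 75, 74, 70, 65, 54, 84, 105, 102, 105, 105, 105, 104] [0.429 0.391 0.08 ]
279 [75, 70, 75, 73, 72, 67, 68, 69, 68, 76, 87, 93, 99, 102, 102] [0.431 0.384 0.061]
282 [126, 126, 113, 95, 84, 67, 70, 72, 70, 77, 81, 83, 86, 97, 88] [0.431 0.384 0.049]
285 [123, 120, 122, 108, 52, 28, 29, 29, 40, 57, 62, 70, 72, 79, 64] [0.431 0.384 0.037]
288 [97, 89, 101, 67, 30, 32, 31, 33, 31, 31, 42, 50, 53, 53, 53] [0.431 0.386 0.028]
291 [98, 67, 59, 39, 30, 29, 30, 38, 33, 26, 42, 52, 56, 58, 59] [0.428 0.398 0.029]
294 [125, 129, 133, 71, 29, 32, 31, 33, 32, 36, 58, 65, 62, 59, 62] [0.429 0.397 0.015]
297 [125, 123, 123, 126, 84, 39, 38, 32, 34, 58, 57, 55, 64, 62, 61] [0.429 0.395 0.001]
```

View pics/b.png

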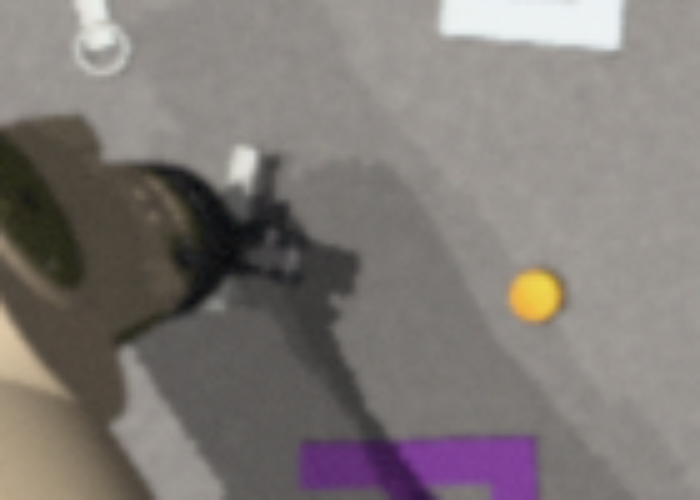

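carry_out(moves=[{"tx": 0,"ty": 0,"tz": 4,"wx": 0,"wy": 0,"wz": 0,"claw": 1},{"tx": 0,"ty": 0,"tz": 4,"wx": 0,"wy": 0,"wz": 0,"claw": 1},{"tx": 0,"ty": 0,"tz": 2,"wx": 0,"wy": 0,"wz": 0,"claw": 1},{"tx": 0,"ty": 0,"tz": 0,"wx": 0,"wy": 0,"wz": 0,"claw": 1}])

```text
clock: 4.38
tcp_pos: [0.4336, 0.3791, 0.1381]
orientation: [0.002, 0.08, 0.997, 0.001]
wrist_force: [-0.4, 0.1, 0.0]
finger_gap: 0.0001
grip_force: 0.0
```

```bash
python3 - <<'E'
from h import *
s=snap('side'); t=snap('top')
p=pose()[0]['tcp_pos']
print([np.round(proj(c,p),1) for c in(s,t)])
x0,y0=262,215
a=cv2.resize(s['image'][y0:300,x0:x0+55],None,fx=7,fy=7,interpolation=cv2.INTER_CUBIC)
b=cv2.resize(t['image'][215:275,115:170],None,fx=7,fy=7,interpolation=cv2.INTER_CUBIC)
u,v=proj(s,p); cv2.circle(a,(int((u-x0)*7),int((v-y0)*7)),5,(0,0,255),2)
u,v=proj(t,p); cv2.circle(b,(int((u-115)*7),int((v-215)*7)),5,(0,0,255),2)
o=np.zeros((595,780,3),np.uint8); o[:,:385]=a; o[:420,395:780]=b; cv2.imwrite('pics/c.png',o)
E
```

```text
t 4.47 tcp [0.4321 0.3781 0.1355] yaw 2.9818 zaxis [-0.001 -0.    -1.   ] F [-0.5 -0.4  0.2] T [ 0.03 -0.01  0.05] gap -0.0 grip 0.0 j [ 0.58  0.33 -0.07  1.17  0.    0.74]
[array([288.8, 257.6]), array([138.5, 245.9])]
```

View pics/c.png

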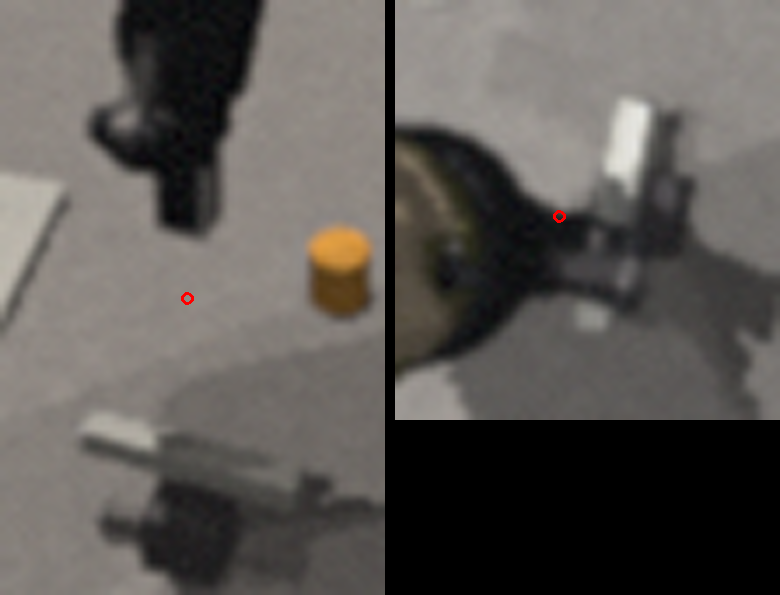

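Side view: fingertips at about (289,248), while the reported TCP projects to (289,257.6). Top view: tips at about (148,252), reported TCP at (138.5,246). So the true tips are not where the state says they are, and the key still stands untouched. I triangulate the offset.

```bash
python3 - <<'E'
from h import *
s=snap('side'); t=snap('top'); p=pose(False)[0]['tcp_pos']
def tri(a,b):
    (o1,d1),(o2,d2)=ray(s,*a),ray(t,*b); d1=d1/np.linalg.norm(d1);d2=d2/np.linalg.norm(d2)
    k=np.linalg.lstsq(np.c_[d1,-d2],o2-o1,rcond=None)[0]; A,B=o1+k[0]*d1,o2+k[1]*d2; return ((A+B)/2).round(4),np.linalg.norm(A-B).round(4)
for b in((148,252),(147,250),(148,249)): print(tri((289,247.5),b))
Wt=cloud(t);Ws=cloud(s)
gs=cv2.cvtColor(s['image'],cv2.COLOR_BGR2GRAY);gt=cv2.cvtColor(t['image'],cv2.COLOR_BGR2GRAY)
k=np.zeros_like(gs,bool);k[236:248,284:294]=1;k&=gs<60; P=Ws[k]; print('side finger',np.nanpercentile(P,[5,25,50,75,95],axis=0).round(3).tolist())
for v in range(240,262,2): print(v,[(int(gt[v,u]),*(1000*Wt[v,u]).round().astype(int)) for u in range(136,156,3)])
E
```

```text
(array([0.4273, 0.3523, 0.1497]), np.float64(0.0187))
(array([0.4296, 0.3541, 0.1508]), np.float64(0.0133))
(array([0.4311, 0.352 , 0.1487]), np.float64(0.0113))
side finger [[0.421, 0.388, 0.186], [0.425, 0.391, 0.195], [0.427, 0.393, 0.218], [0.431, 0.414, 0.233], [0.438, 0.433, 0.252]]
240 [(150, np.int64(442), np.int64(422), np.int64(-2)), (154, np.int64(442), np.int64(414), np.int64(-4)), (149, np.int64(443), np.int64(406), np.int64(-6)), (139, np.int64(445), np.int64(381), np.int64(63)), (180, np.int64(445), np.int64(375), np.int64(55)), (58, np.int64(444), np.int64(373), np.int64(26)), (66, np.int64(445), np.int64(365), np.int64(28))]
242 [(151, np.int64(437), np.int64(420), np.int64(3)), (151, np.int64(437), np.int64(413), np.int64(-2)), (129, np.int64(437), np.int64(404), np.int64(1)), (101, np.int64(439), np.int64(381), np.int64(59)), (108, np.int64(440), np.int64(374), np.int64(58)), (53, np.int64(439), np.int64(373), np.int64(29)), (79, np.int64(439), np.int64(365), np.int64(28))]
244 [(77, np.int64(439), np.int64(370), np.int64(191)), (133, np.int64(431), np.int64(413), 
[... 2433 characters left out ...]
p.int64(392), np.int64(419), np.int64(0)), (89, np.int64(392), np.int64(412), np.int64(-3)), (105, np.int64(396), np.int64(389), np.int64(56)), (60, np.int64(411), np.int64(329), np.int64(264)), (44, np.int64(411), np.int64(322), np.int64(265)), (63, np.int64(393), np.int64(378), np.int64(-3)), (67, np.int64(393), np.int64(371), np.int64(-8))]
260 [(92, np.int64(387), np.int64(419), np.int64(-1)), (93, np.int64(387), np.int64(411), np.int64(-1)), (137, np.int64(392), np.int64(386), np.int64(64)), (107, np.int64(391), np.int64(380), np.int64(56)), (64, np.int64(388), np.int64(385), np.int64(4)), (67, np.int64(388), np.int64(377), np.int64(0)), (77, np.int64(388), np.int64(370), np.int64(-3))]
```

```bash
python3 - <<'E'
from h import *
s=snap('side'); p=pose()[0]['tcp_pos']; print('hold',env.hold_point_z,[a for a in dir(env) if a[0]!='_'])
g=cv2.cvtColor(s['image'],cv2.COLOR_BGR2GRAY)
for u in (286,288,290): print(u,[int(x) for x in g[238:256,u]])
for v in(247,248.5):
  o,d=ray(s,289,v)
  for y in(.37,.38,.39): k=(y-o[1])/d[1]; print(v,(o+k*d).round(4))
E
```

```text
t 4.62 tcp [0.4316 0.3778 0.1348] yaw 2.9818 zaxis [-0.002 -0.001 -1.   ] F [-0.2 -0.6  0.7] T [-0.03  0.06 -0.01] gap 0.0003 grip 0.0 j [ 0.58  0.34 -0.07  1.17  0.    0.74]
hold 0.0187 ['MotionError', 'get_state', 'hand_in', 'hold_point_z']
286 [13, 11, 17, 18, 23, 27, 18, 22, 18, 33, 81, 127, 137, 137, 136, 133, 138, 137]
288 [18, 15, 14, 14, 19, 18, 15, 15, 12, 15, 53, 106, 138, 138, 138, 137, 136, 137]
290 [7, 18, 27, 29, 26, 31, 27, 27, 26, 24, 35, 81, 133, 139, 135, 137, 138, 137]
247 [0.4329 0.37   0.1657]
247 [0.4307 0.38   0.1748]
247 [0.4285 0.39   0.1839]
248.5 [0.433  0.37   0.1604]
248.5 [0.4308 0.38   0.1696]
248.5 [0.4286 0.39   0.1788]
```

Both views and the depth map agree that the true fingertips are about 35 mm above the reported TCP, with x and y fine. I take that as the calibration, open the claw, and go down to a reported z of about 0.004.

carry_out(moves=[{"tx": 0,"ty": 0.2,"tz": 0,"wx": 0,"wy": 0,"wz": 0,"claw": -1},{"tx": 0,"ty": 0,"tz": 0,"wx": 0,"wy": 0,"wz": 0,"claw": -1},{"tx": 0,"ty": 0,"tz": -2,"wx": 0,"wy": 0,"wz": 0,"claw": -1},{"tx": 0,"ty": 0,"tz": -4,"wx": 0,"wy": 0,"wz": 0,"claw": -1},{"tx": 0,"ty": 0,"tz": -4,"wx": 0,"wy": 0,"wz": 0,"claw": -1},{"tx": 0,"ty": 0,"tz": -2,"wx": 0,"wy": 0,"wz": 0,"claw": -1},{"tx": 0,"ty": 0,"tz": -1,"wx": 0,"wy": 0,"wz": 0,"claw": -1},{"tx": 0,"ty": 0,"tz": 0,"wx": 0,"wy": 0,"wz": 0,"claw": -1}])

```text
clock: 5.62
tcp_pos: [0.4321, 0.3802, 0.006]
orientation: [-0.0, 0.08, 0.997, -0.0]
wrist_force: [-0.1, -0.6, -0.6]
finger_gap: 0.0852
grip_force: 0.0
```

carry_out(moves=[{"tx": 0,"ty": 0,"tz": 0,"wx": 0,"wy": 0,"wz": 0,"claw": 0},{"tx": 0,"ty": 0,"tz": 0,"wx": 0,"wy": 0,"wz": 0,"claw": 0.3},{"tx": 0,"ty": 0,"tz": 0,"wx": 0,"wy": 0,"wz": 0,"claw": 0.6},{"tx": 0,"ty": 0,"tz": 0,"wx": 0,"wy": 0,"wz": 0,"claw": 0.8},{"tx": 0,"ty": 0,"tz": 0,"wx": 0,"wy": 0,"wz": 0,"claw": 1},{"tx": 0,"ty": 0,"tz": 0,"wx": 0,"wy": 0,"wz": 0,"claw": 1},{"tx": 0,"ty": 0,"tz": 0,"wx": 0,"wy": 0,"wz": 0,"claw": 1}])

```text
clock: 6.5
tcp_pos: [0.4327, 0.3804, 0.0069]
orientation: [0.0, 0.08, 0.997, 0.0]
wrist_force: [0.4, -1.5, 6.1]
finger_gap: 0.0122
grip_force: 59.6
```

```bash
python3 -c "
from h import *
pose()"
```

```text
t 6.5 tcp [0.4327 0.3804 0.0069] yaw 2.9818 zaxis [ 0.001  0.    -1.   ] F [ 0.4 -1.5  6.1] T [-0.25  0.16  0.02] gap 0.0122 grip 59.6 j [ 0.58  0.44 -0.25  0.88 -0.    0.74]
```

carry_out(moves=[{"tx": 0,"ty": 0,"tz": 1,"wx": 0,"wy": 0,"wz": 0,"claw": 1},{"tx": 0,"ty": 0,"tz": 3,"wx": 0,"wy": 0,"wz": 0,"claw": 1},{"tx": 0,"ty": 0,"tz": 4,"wx": 0,"wy": 0,"wz": 0,"claw": 1},{"tx": 0,"ty": 0,"tz": 3,"wx": 0,"wy": 0,"wz": 0,"claw": 1},{"tx": 0,"ty": 0,"tz": 1,"wx": 0,"wy": 0,"wz": 0,"claw": 1},{"tx": 0,"ty": 0,"tz": 0,"wx": 0,"wy": 0,"wz": 0,"claw": 1}])

```text
clock: 7.25
tcp_pos: [0.4324, 0.3804, 0.1262]
orientation: [0.0, 0.08, 0.997, 0.0]
wrist_force: [-0.3, -0.4, -3.2]
finger_gap: 0.0127
grip_force: 58.8
```

```bash
python3 - <<'E'
from h import *
s=snap('side'); t=snap('top'); p=pose()[0]['tcp_pos']
x0,y0=250,205
a=cv2.resize(s['image'][y0:305,x0:x0+80],None,fx=5,fy=5,interpolation=cv2.INTER_CUBIC)
b=cv2.resize(t['image'][205:285,95:175],None,fx=5,fy=5,interpolation=cv2.INTER_CUBIC)
o=np.zeros((500,800,3),np.uint8); o[:,:400]=a; o[:400,400:]=b; cv2.imwrite('pics/d.png',o)
E
```

```text
t 7.35 tcp [0.4315 0.3798 0.1247] yaw 2.9818 zaxis [-0.002 -0.001 -1.   ] F [-0.4  0.6 -2.2] T [ 0.06 -0.02  0.01] gap 0.0126 grip 58.8 j [ 0.58  0.34 -0.08  1.15  0.    0.74]
```

View pics/d.png

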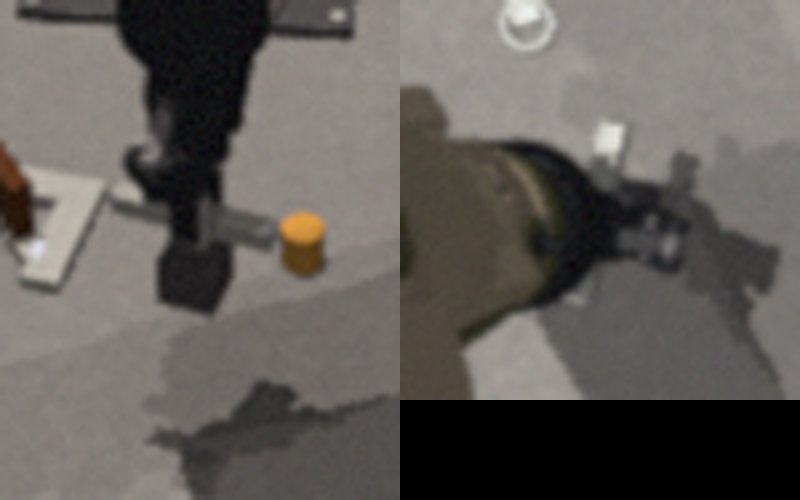

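The key is held upright with its crossbar square in the fingers; the weight reads about 2.5 N. Carrying it over the spindle.

carry_out(moves=[{"tx": 1.6,"ty": -5.8,"tz": 0,"wx": 0,"wy": 0,"wz": 0.0275,"claw": 1},{"tx": 1.6,"ty": -5.8,"tz": 0,"wx": 0,"wy": 0,"wz": 0.0275,"claw": 1},{"tx": 1.6,"ty": -5.8,"tz": 0,"wx": 0,"wy": 0,"wz": 0.0275,"claw": 1},{"tx": 1.6,"ty": -5.8,"tz": 0,"wx": 0,"wy": 0,"wz": 0.0275,"claw": 1},{"tx": 1.6,"ty": -5.8,"tz": 0,"wx": 0,"wy": 0,"wz": 0.0275,"claw": 1},{"tx": 1.6,"ty": -5.8,"tz": 0,"wx": 0,"wy": 0,"wz": 0.0275,"claw": 1},{"tx": 1.6,"ty": -5.8,"tz": 0,"wx": 0,"wy": 0,"wz": 0.0275,"claw": 1},{"tx": 1.6,"ty": -5.8,"tz": 0,"wx": 0,"wy": 0,"wz": 0.0275,"claw": 1}])

```text
clock: 8.35
tcp_pos: [0.5596, -0.0853, 0.1246]
orientation: [-0.001, -0.03, 1.0, 0.001]
wrist_force: [1.1, -0.4, -2.7]
finger_gap: 0.0127
grip_force: 59.0
```

carry_out(moves=[{"tx": 0.7,"ty": -3.4,"tz": -1,"wx": 0,"wy": 0,"wz": 0.008,"claw": 1},{"tx": 0.7,"ty": -3.4,"tz": -1,"wx": 0,"wy": 0,"wz": 0.008,"claw": 1},{"tx": 0.7,"ty": -3.4,"tz": -0.5,"wx": 0,"wy": 0,"wz": 0.008,"claw": 1},{"tx": 0.6,"ty": -1.6,"tz": 0,"wx": 0,"wy": 0,"wz": 0.008,"claw": 1},{"tx": 0,"ty": 0,"tz": 0,"wx": 0,"wy": 0,"wz": 0,"claw": 1},{"tx": 0,"ty": 0,"tz": 0,"wx": 0,"wy": 0,"wz": 0,"claw": 1}])

```text
clock: 9.1
tcp_pos: [0.587, -0.2004, 0.1011]
orientation: [-0.0, -0.046, 0.999, 0.001]
wrist_force: [0.0, 0.7, -2.1]
finger_gap: 0.0122
grip_force: 59.1
```

```bash
python3 - <<'E'
from h import *
s=snap('side'); t=snap('top'); p=pose()[0]['tcp_pos']
print([np.round(proj(c,p),1) for c in(s,t)],[np.round(proj(c,[.587,-.202,.06]),1) for c in(s,t)])
x0,y0=255,130
a=cv2.resize(s['image'][y0:210,x0:x0+80],None,fx=5,fy=5,interpolation=cv2.INTER_CUBIC)
b=cv2.resize(t['image'][150:250,320:400],None,fx=5,fy=5,interpolation=cv2.INTER_CUBIC)
o=np.zeros((500,800,3),np.uint8); o[:400,:400]=a; o[:500,400:]=b; cv2.imwrite('pics/e.png',o)
E
```

```text
t 9.2 tcp [ 0.5873 -0.2002  0.1015] yaw -3.0479 zaxis [-0.  0. -1.] F [-0.3 -0.2 -2.3] T [0.02 0.03 0.  ] gap 0.0121 grip 59.1 j [-0.46  0.44  0.    1.13  0.   -0.55]
[array([280.9, 159.5]), array([366.4, 192.1])] [array([281.2, 168.4]), array([363.8, 193.3])]
```

View pics/e.png

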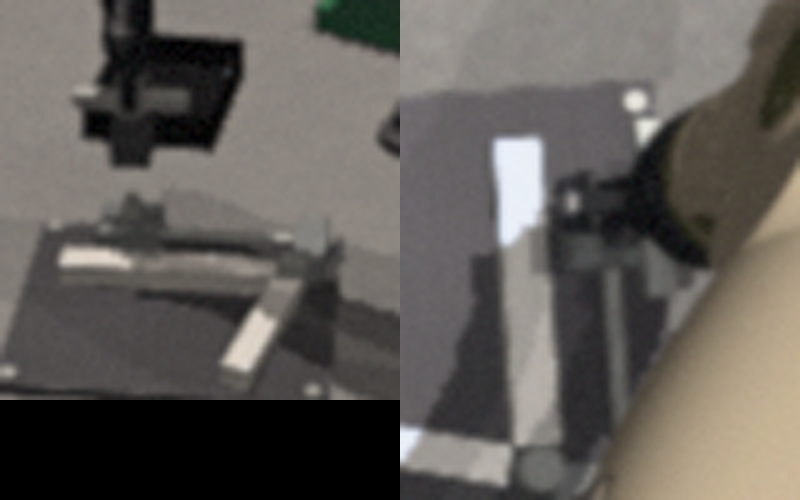

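```bash
python3 - <<'E'
from h import *
s=snap('side'); p=pose(False)[0]['tcp_pos']
I=cv2.imread('pics/side0.png'); g=cv2.cvtColor(I,cv2.COLOR_BGR2GRAY); g1=cv2.cvtColor(s['image'],cv2.COLOR_BGR2GRAY)
print('initial spindle')
for v in range(163,186): print(v,[int(x) for x in g[v,270:296]])
print('key now')
for v in range(146,166): print(v,[int(x) for x in g1[v,268:298]])
for q in([.5858,-.2014],[.5884,-.2022],[p[0],p[1]]): print(q,[np.round(proj(s,[*q,z]),1).tolist() for z in(.04,.06,.154,.1)])
E
```

```text
initial spindle
163 [125, 126, 125, 126, 126, 127, 127, 127, 129, 128, 128, 128, 131, 131, 129, 130, 129, 127, 128, 130, 128, 131, 129, 131, 128, 130]
164 [123, 124, 123, 125, 125, 126, 126, 128, 130, 131, 129, 129, 130, 130, 128, 128, 128, 127, 128, 127, 130, 129, 129, 129, 129, 129]
165 [127, 128, 127, 127, 125, 127, 126, 127, 129, 128, 128, 128, 127, 131, 129, 129, 127, 125, 128, 129, 130, 128, 130, 128, 131, 128]
166 [128, 126, 130, 129, 127, 129, 126, 128, 129, 129, 128, 127, 130, 130, 131, 129, 129, 129, 128, 130, 129, 129, 131, 128, 129, 129]
167 [126, 128, 126, 125, 129, 128, 128, 129, 125, 129, 133, 134, 130, 131, 131, 126, 129, 130, 125, 129, 131, 133, 130, 131, 130, 129]
168 [125, 127, 122, 123, 127, 125, 128, 125, 128, 132, 146, 147, 135, 130, 129, 129, 127, 128, 129, 128, 132, 131, 131, 129, 130, 129]
169 [124, 126, 126, 125, 125, 124, 128, 129, 129, 132, 138, 133, 117, 122, 126, 127, 129, 128, 128, 130, 130, 128, 131, 128, 128, 129]
170 [126, 125, 128, 128, 126, 126, 133, 137, 132, 113, 93, 87, 88, 105, 125, 133, 136, 132, 130, 129, 129, 130, 130, 131, 133, 129]
171 [12
[... 4175 characters left out ...]
92, 87, 82, 82, 83, 84, 98, 127, 135, 133, 133, 133, 132, 133, 136, 133, 133, 134, 135, 134]
164 [128, 129, 127, 129, 127, 130, 129, 130, 130, 130, 132, 131, 129, 128, 130, 129, 129, 132, 134, 132, 131, 134, 135, 132, 133, 135, 133, 134, 134, 134]
165 [133, 131, 132, 132, 130, 132, 129, 133, 131, 134, 136, 136, 135, 137, 137, 134, 134, 134, 130, 129, 133, 132, 132, 134, 131, 133, 134, 134, 133, 133]
[0.5858, -0.2014] [[281.6, 172.8], [281.5, 168.5], [281.0, 147.4], [281.3, 159.7]]
[0.5884, -0.2022] [[281.0, 172.6], [280.9, 168.3], [280.4, 147.3], [280.7, 159.6]]
[np.float64(0.5873581234759485), np.float64(-0.20036248941714685)] [[281.2, 172.9], [281.1, 168.6], [280.6, 147.5], [280.8, 159.8]]
```

In the side view the key's socket centre (280.74) lines up with the spindle's (280.90, about 280.65 at that height) to within 0.5 mm. y needs about −1.7 mm. Going down in small steps and watching the force.

carry_out(moves=[{"tx": 0.07,"ty": -0.17,"tz": -1.5,"wx": 0,"wy": 0,"wz": 0,"claw": 1},{"tx": 0,"ty": 0,"tz": -1.5,"wx": 0,"wy": 0,"wz": 0,"claw": 1},{"tx": 0,"ty": 0,"tz": -0.3,"wx": 0,"wy": 0,"wz": 0,"claw": 1},{"tx": 0,"ty": 0,"tz": -0.3,"wx": 0,"wy": 0,"wz": 0,"claw": 1},{"tx": 0,"ty": 0,"tz": -0.1,"wx": 0,"wy": 0,"wz": 0,"claw": 1},{"tx": 0,"ty": 0,"tz": 0,"wx": 0,"wy": 0,"wz": 0,"claw": 1}])

```text
clock: 10.0
tcp_pos: [0.5883, -0.2035, 0.0646]
orientation: [0.0, -0.046, 0.999, -0.0]
wrist_force: [0.1, -0.4, -2.3]
finger_gap: 0.0126
grip_force: 59.1
```

```bash
python3 -c "
from h import *
pose()"
```

```text
t 10.0 tcp [ 0.5883 -0.2035  0.0646] yaw -3.0495 zaxis [ 0.001 -0.    -1.   ] F [ 0.1 -0.4 -2.3] T [-0.    0.01  0.01] gap 0.0126 grip 59.1 j [-0.46  0.47 -0.05  1.05  0.   -0.55]
```

carry_out(moves=[{"tx": 0,"ty": 0,"tz": -0.2,"wx": 0,"wy": 0,"wz": 0,"claw": 1},{"tx": 0,"ty": 0,"tz": -0.2,"wx": 0,"wy": 0,"wz": 0,"claw": 1},{"tx": 0,"ty": 0,"tz": 0,"wx": 0,"wy": 0,"wz": 0,"claw": 1}])

```text
clock: 10.38
tcp_pos: [0.5889, -0.2039, 0.0624]
orientation: [0.001, -0.046, 0.999, -0.001]
wrist_force: [-2.8, 0.4, 8.1]
finger_gap: 0.0126
grip_force: 60.5
```

carry_out(moves=[{"tx": 0,"ty": 0,"tz": -0.2,"wx": 0,"wy": 0,"wz": 0,"claw": 1},{"tx": 0,"ty": 0,"tz": -0.2,"wx": 0,"wy": 0,"wz": 0,"claw": 1},{"tx": 0,"ty": 0,"tz": 0,"wx": 0,"wy": 0,"wz": 0,"claw": 1}])

```text
clock: 10.75
tcp_pos: [0.5896, -0.2043, 0.0617]
orientation: [0.003, -0.046, 0.999, -0.002]
wrist_force: [-6.3, 1.9, 24.5]
finger_gap: 0.0123
grip_force: 62.6
```

```bash
python3 -c "
from h import *
pose()"
```

```text
t 10.75 tcp [ 0.5896 -0.2043  0.0617] yaw -3.0493 zaxis [ 0.005 -0.003 -1.   ] F [-6.3  1.9 24.5] T [0.73 1.78 0.08] gap 0.0123 grip 62.6 j [-0.46  0.47 -0.06  1.04 -0.   -0.55]
```

carry_out(moves=[{"tx": 0,"ty": 0,"tz": 0.5,"wx": 0,"wy": 0,"wz": 0,"claw": 1},{"tx": -0.1,"ty": 0.15,"tz": 0,"wx": 0,"wy": 0,"wz": 0,"claw": 1},{"tx": 0,"ty": 0,"tz": -0.2,"wx": 0,"wy": 0,"wz": 0,"claw": 1},{"tx": 0,"ty": 0,"tz": -0.2,"wx": 0,"wy": 0,"wz": 0,"claw": 1},{"tx": 0,"ty": 0,"tz": 0,"wx": 0,"wy": 0,"wz": 0,"claw": 1}])

```text
clock: 11.38
tcp_pos: [0.5872, -0.2015, 0.0563]
orientation: [-0.0, -0.046, 0.999, 0.0]
wrist_force: [2.0, 0.8, -4.1]
finger_gap: 0.0128
grip_force: 58.9
```

```bash
python3 -c "
from h import *
pose()"
```

```text
t 11.38 tcp [ 0.5872 -0.2015  0.0563] yaw -3.0493 zaxis [-0.     0.001 -1.   ] F [ 2.   0.8 -4.1] T [ 0.04 -0.67 -0.04] gap 0.0128 grip 58.9 j [-0.46  0.47 -0.06  1.04  0.   -0.55]
```

It is now inside the shaft; pushing down to home (about 0.047).

carry_out(moves=[{"tx": 0.03,"ty": 0,"tz": -0.3,"wx": 0,"wy": 0,"wz": 0,"claw": 1},{"tx": 0,"ty": 0,"tz": -0.3,"wx": 0,"wy": 0,"wz": 0,"claw": 1},{"tx": 0,"ty": 0,"tz": -0.2,"wx": 0,"wy": 0,"wz": 0,"claw": 1},{"tx": 0,"ty": 0,"tz": 0,"wx": 0,"wy": 0,"wz": 0,"claw": 1}])

```text
clock: 11.88
tcp_pos: [0.5873, -0.2018, 0.049]
orientation: [-0.0, -0.046, 0.999, 0.0]
wrist_force: [2.3, 0.3, -3.4]
finger_gap: 0.0117
grip_force: 59.0
```

carry_out(moves=[{"tx": 0,"ty": 0,"tz": -0.15,"wx": 0,"wy": 0,"wz": 0,"claw": 1},{"tx": 0,"ty": 0,"tz": -0.15,"wx": 0,"wy": 0,"wz": 0,"claw": 1},{"tx": 0,"ty": 0,"tz": 0,"wx": 0,"wy": 0,"wz": 0,"claw": 1}])

```text
clock: 12.25
tcp_pos: [0.5875, -0.202, 0.0469]
orientation: [0.0, -0.046, 0.999, -0.0]
wrist_force: [0.3, 0.8, 3.6]
finger_gap: 0.0125
grip_force: 59.6
```

carry_out(moves=[{"tx": 0,"ty": 0,"tz": 0,"wx": 0,"wy": 0,"wz": 0,"claw": 0.5},{"tx": 0,"ty": 0,"tz": 0,"wx": 0,"wy": 0,"wz": 0,"claw": -1},{"tx": 0,"ty": 0,"tz": 0,"wx": 0,"wy": 0,"wz": 0,"claw": -1},{"tx": 0,"ty": 0,"tz": 0,"wx": 0,"wy": 0,"wz": 0,"claw": -1},{"tx": 0,"ty": 0,"tz": 2,"wx": 0,"wy": 0,"wz": 0,"claw": -1},{"tx": 0,"ty": 0,"tz": 4,"wx": 0,"wy": 0,"wz": 0,"claw": -1},{"tx": 0,"ty": 0,"tz": 4,"wx": 0,"wy": 0,"wz": 0,"claw": -1},{"tx": 0,"ty": 4,"tz": 2,"wx": 0,"wy": 0,"wz": -0.1,"claw": -1}])

```text
clock: 13.25
tcp_pos: [0.5887, -0.1641, 0.1688]
orientation: [0.002, 0.007, 1.0, -0.001]
wrist_force: [1.3, -0.2, -0.1]
finger_gap: 0.0852
grip_force: 0.0
```

carry_out(moves=[{"tx": 0,"ty": 5.5,"tz": 0,"wx": 0,"wy": 0,"wz": -0.12,"claw": -1},{"tx": 0,"ty": 5.5,"tz": 0,"wx": 0,"wy": 0,"wz": -0.12,"claw": -1},{"tx": 0,"ty": 5.5,"tz": 0,"wx": 0,"wy": 0,"wz": -0.12,"claw": -1},{"tx": 0,"ty": 5.5,"tz": 0,"wx": 0,"wy": 0,"wz": -0.12,"claw": -1},{"tx": 0,"ty": 5.5,"tz": 0,"wx": 0,"wy": 0,"wz": -0.12,"claw": -1},{"tx": 0,"ty": 5.5,"tz": 0,"wx": 0,"wy": 0,"wz": -0.12,"claw": -1},{"tx": 0,"ty": 5.5,"tz": 0,"wx": 0,"wy": 0,"wz": -0.12,"claw": -1}])

```text
clock: 14.12
tcp_pos: [0.5873, 0.2249, 0.1664]
orientation: [0.0, 0.413, 0.911, 0.0]
wrist_force: [0.9, -0.7, 0.3]
finger_gap: 0.0852
grip_force: 0.0
```

```bash
python3 - <<'E'
from h import *
s=snap('side'); t=snap('top'); pose()
a=cv2.resize(s['image'][130:215,250:330],None,fx=5,fy=5,interpolation=cv2.INTER_CUBIC)
b=cv2.resize(t['image'][160:260,300:380],None,fx=5,fy=5,interpolation=cv2.INTER_CUBIC)
o=np.zeros((500,800,3),np.uint8); o[:425,:400]=a; o[:500,400:]=b; cv2.imwrite('pics/f.png',o)
W=cloud(t); z=W[170:225,350:380]; k=z[...,2]>.07; print('key z',np.nanpercentile(z[k],[10,50,90],axis=0).round(4).tolist() if k.sum() else None,k.sum())
E
```

```text
t 14.22 tcp [0.5866 0.2284 0.166 ] yaw 2.2985 zaxis [ 0.     0.002 -1.   ] F [ 0.9  0.2 -0.3] T [ 0.01 -0.04 -0.01] gap 0.0854 grip 0.0 j [0.24 0.43 0.15 1.29 0.   1.09]
key z [[0.5531, -0.208, 0.0727], [0.5849, -0.1996, 0.0983], [0.6196, -0.1924, 0.1015]] 240
```

View pics/f.png

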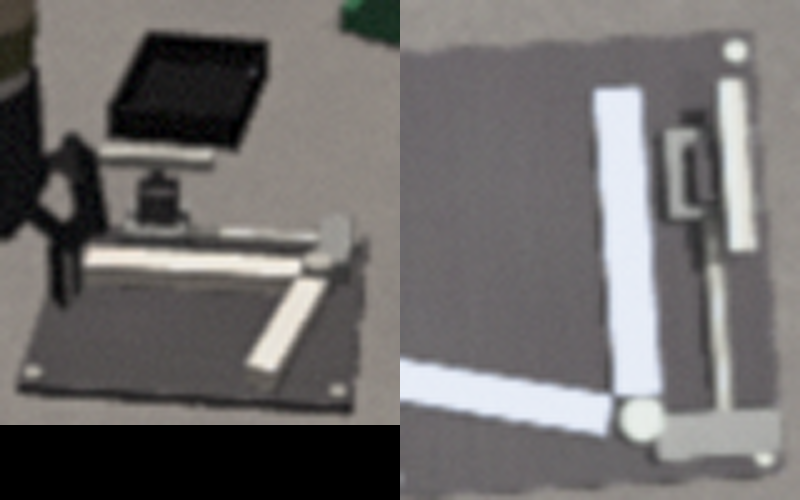

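The key is home: crossbar top z about 0.10, parallel to the fence, standing on the block, with nothing else disturbed. Now the square's grip.

carry_out(moves=[{"tx": 0,"ty": -0.25,"tz": -4,"wx": 0,"wy": 0,"wz": -0.01,"claw": -1},{"tx": 0,"ty": 0,"tz": -5,"wx": 0,"wy": 0,"wz": 0,"claw": -1},{"tx": 0,"ty": 0,"tz": -4.5,"wx": 0,"wy": 0,"wz": 0,"claw": -1},{"tx": 0,"ty": 0,"tz": -2,"wx": 0,"wy": 0,"wz": 0,"claw": -1},{"tx": 0,"ty": 0,"tz": -1,"wx": 0,"wy": 0,"wz": 0,"claw": -1},{"tx": 0,"ty": 0,"tz": 0,"wx": 0,"wy": 0,"wz": 0,"claw": -1}])

```text
clock: 14.98
tcp_pos: [0.5873, 0.2202, 0.0012]
orientation: [-0.0, 0.416, 0.909, -0.0]
wrist_force: [-0.7, 0.2, 0.4]
finger_gap: 0.0858
grip_force: 0.0
```

carry_out(moves=[{"tx": 0,"ty": 0,"tz": -0.6,"wx": 0,"wy": 0,"wz": 0,"claw": -0.5},{"tx": 0,"ty": 0,"tz": -0.4,"wx": 0,"wy": 0,"wz": 0,"claw": 0},{"tx": 0,"ty": 0,"tz": 0,"wx": 0,"wy": 0,"wz": 0,"claw": 0.4},{"tx": 0,"ty": 0,"tz": 0,"wx": 0,"wy": 0,"wz": 0,"claw": 0.8},{"tx": 0,"ty": 0,"tz": 0,"wx": 0,"wy": 0,"wz": 0,"claw": 1},{"tx": 0,"ty": 0,"tz": 0,"wx": 0,"wy": 0,"wz": 0,"claw": 1},{"tx": 0,"ty": 0,"tz": 0,"wx": 0,"wy": 0,"wz": 0,"claw": 1}], newtons=90)

```text
clock: 15.85
tcp_pos: [0.5888, 0.2213, -0.0076]
orientation: [0.001, 0.416, 0.909, 0.001]
wrist_force: [2.9, 2.9, 6.5]
finger_gap: 0.0146
grip_force: 89.5
```

```bash
python3 -c "
from h import *
pose()"
```

```text
t 15.85 tcp [ 0.5888  0.2213 -0.0076] yaw 2.284 zaxis [ 0.003  0.001 -1.   ] F [2.9 2.9 6.5] T [ 0.48 -0.4   0.03] gap 0.0146 grip 89.5 j [ 0.23  0.54 -0.13  0.9   0.    1.09]
```

carry_out(moves=[{"tx": 0,"ty": 0,"tz": 1,"wx": 0,"wy": 0,"wz": 0,"claw": 1},{"tx": 0,"ty": 0,"tz": 3,"wx": 0,"wy": 0,"wz": 0,"claw": 1},{"tx": 0,"ty": 0,"tz": 3,"wx": 0,"wy": 0,"wz": 0,"claw": 1},{"tx": 0,"ty": 0,"tz": 0,"wx": 0,"wy": 0,"wz": 0,"claw": 1},{"tx": 0,"ty": 0,"tz": 0,"wx": 0,"wy": 0,"wz": 0,"claw": 1}])

```text
clock: 16.48
tcp_pos: [0.5857, 0.2201, 0.0594]
orientation: [-0.001, 0.416, 0.909, -0.001]
wrist_force: [-0.8, 0.7, -5.2]
finger_gap: 0.0143
grip_force: 88.5
```

carry_out(moves=[{"tx": -0.75,"ty": -5.1,"tz": 0,"wx": 0,"wy": 0,"wz": 0.0275,"claw": 1},{"tx": -0.75,"ty": -5.1,"tz": 0,"wx": 0,"wy": 0,"wz": 0.0275,"claw": 1},{"tx": -0.75,"ty": -5.1,"tz": 0,"wx": 0,"wy": 0,"wz": 0.0275,"claw": 1},{"tx": -0.75,"ty": -5.1,"tz": 0,"wx": 0,"wy": 0,"wz": 0.0275,"claw": 1},{"tx": -0.75,"ty": -5.1,"tz": 0,"wx": 0,"wy": 0,"wz": 0.0275,"claw": 1},{"tx": -0.75,"ty": -5.1,"tz": 0,"wx": 0,"wy": 0,"wz": 0.0275,"claw": 1},{"tx": 0,"ty": 0,"tz": 0,"wx": 0,"wy": 0,"wz": 0,"claw": 1},{"tx": 0,"ty": 0,"tz": 0,"wx": 0,"wy": 0,"wz": 0,"claw": 1}])

```text
clock: 17.48
tcp_pos: [0.5408, -0.0849, 0.0597]
orientation: [-0.002, 0.34, 0.94, 0.0]
wrist_force: [0.7, -0.0, -5.8]
finger_gap: 0.0144
grip_force: 90.0
```

```bash
python3 - <<'E'
from h import *
s=snap('side'); t=snap('top'); pose()
a=cv2.resize(s['image'][120:220,240:340],None,fx=4,fy=4,interpolation=cv2.INTER_CUBIC)
b=cv2.resize(t['image'][150:270,285:385],None,fx=4,fy=4,interpolation=cv2.INTER_CUBIC)
o=np.zeros((480,800,3),np.uint8); o[:400,:400]=a; o[:,400:]=b; cv2.imwrite('pics/g.png',o)
E
```

```text
t 17.57 tcp [ 0.5416 -0.0841  0.0603] yaw 2.4499 zaxis [-0.002  0.001 -1.   ] F [-0.1 -0.1 -4.8] T [ 0.12 -0.08  0.05] gap 0.014 grip 90.0 j [-0.3   0.34 -0.26  0.98  0.    0.39]
```

View pics/g.png

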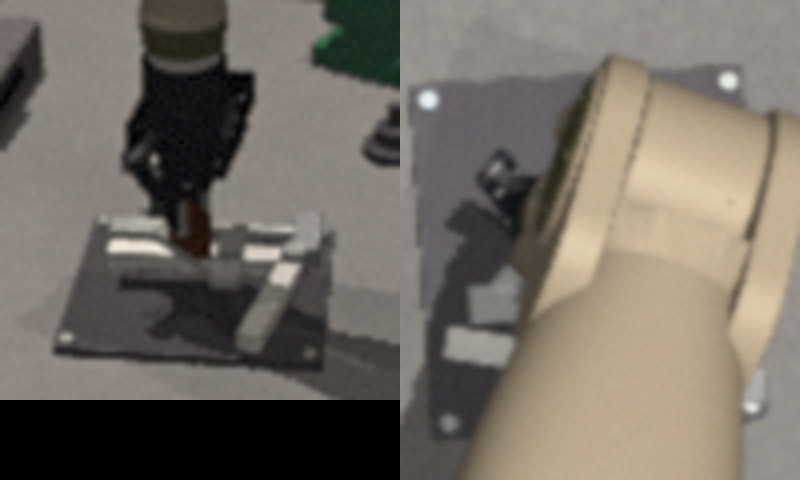

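Side view: the square hangs level over the plate, short leg inside the bar (bar end about (257,340) in the crop). Top view: the short leg's end shows just above the bar's end. I have used all the picture views, so I go on with numbers only. Lowering with a bit more clearance from the bar.

carry_out(moves=[{"tx": 0.5,"ty": 0,"tz": -1.5,"wx": 0,"wy": 0,"wz": 0,"claw": 1},{"tx": 0,"ty": 0,"tz": -2,"wx": 0,"wy": 0,"wz": 0,"claw": 1},{"tx": 0,"ty": 0,"tz": -1,"wx": 0,"wy": 0,"wz": 0,"claw": 1},{"tx": 0,"ty": 0,"tz": -0.5,"wx": 0,"wy": 0,"wz": 0,"claw": 1},{"tx": 0,"ty": 0,"tz": -0.3,"wx": 0,"wy": 0,"wz": 0,"claw": 1},{"tx": 0,"ty": 0,"tz": -0.2,"wx": 0,"wy": 0,"wz": 0,"claw": 1},{"tx": 0,"ty": 0,"tz": 0,"wx": 0,"wy": 0,"wz": 0,"claw": 1}])

```text
clock: 18.45
tcp_pos: [0.5477, -0.0855, 0.0066]
orientation: [0.0, 0.34, 0.941, 0.0]
wrist_force: [0.6, -0.2, -4.9]
finger_gap: 0.0146
grip_force: 89.7
```

carry_out(moves=[{"tx": 0,"ty": 0,"tz": -0.15,"wx": 0,"wy": 0,"wz": 0,"claw": 1},{"tx": 0,"ty": 0,"tz": -0.15,"wx": 0,"wy": 0,"wz": 0,"claw": 1},{"tx": 0,"ty": 0,"tz": 0,"wx": 0,"wy": 0,"wz": 0,"claw": 1}])

```text
clock: 18.82
tcp_pos: [0.5473, -0.0853, 0.0032]
orientation: [-0.0, 0.34, 0.941, 0.0]
wrist_force: [0.3, -0.2, -5.2]
finger_gap: 0.0143
grip_force: 89.7
```

```bash
python3 -c "
from h import *
pose()"
```

```text
t 18.82 tcp [ 0.5473 -0.0853  0.0032] yaw 2.4487 zaxis [-0.  0. -1.] F [ 0.3 -0.2 -5.2] T [ 0.07 -0.02 -0.03] gap 0.0143 grip 89.7 j [-0.3   0.4  -0.32  0.85  0.    0.39]
```

Not touching yet (−5.2 N is its weight). Lower gently.

carry_out(moves=[{"tx": 0,"ty": 0,"tz": -0.12,"wx": 0,"wy": 0,"wz": 0,"claw": 1},{"tx": 0,"ty": 0,"tz": 0,"wx": 0,"wy": 0,"wz": 0,"claw": 1}])

```text
clock: 19.08
tcp_pos: [0.5475, -0.0854, 0.0024]
orientation: [0.0, 0.34, 0.941, 0.0]
wrist_force: [-1.0, -0.3, -3.0]
finger_gap: 0.0143
grip_force: 90.3
```

carry_out(moves=[{"tx": 0,"ty": 0,"tz": -0.12,"wx": 0,"wy": 0,"wz": 0,"claw": 1},{"tx": 0,"ty": 0,"tz": 0,"wx": 0,"wy": 0,"wz": 0,"claw": 1}])

```text
clock: 19.32
tcp_pos: [0.5476, -0.0854, 0.0023]
orientation: [0.0, 0.339, 0.941, -0.0]
wrist_force: [-4.6, 1.3, 5.9]
finger_gap: 0.0142
grip_force: 91.9
```

carry_out(moves=[{"tx": 0,"ty": 0,"tz": 0.08,"wx": 0,"wy": 0,"wz": 0,"claw": 1},{"tx": 0.04,"ty": -0.4,"tz": 0,"wx": 0,"wy": 0,"wz": 0,"claw": 1},{"tx": 0.04,"ty": -0.4,"tz": 0,"wx": 0,"wy": 0,"wz": 0,"claw": 1},{"tx": 0,"ty": 0,"tz": 0,"wx": 0,"wy": 0,"wz": 0,"claw": 1}])

```text
clock: 19.82
tcp_pos: [0.549, -0.0927, 0.0023]
orientation: [0.001, 0.339, 0.941, 0.001]
wrist_force: [-0.7, 5.1, 4.5]
finger_gap: 0.0143
grip_force: 91.3
```

carry_out(moves=[{"tx": 0.02,"ty": -0.2,"tz": 0,"wx": 0,"wy": 0,"wz": 0,"claw": 1},{"tx": 0,"ty": 0,"tz": 0,"wx": 0,"wy": 0,"wz": 0,"claw": 1}])

```text
clock: 20.08
tcp_pos: [0.5491, -0.0944, 0.0023]
orientation: [0.0, 0.339, 0.941, 0.001]
wrist_force: [-0.9, 6.8, 4.4]
finger_gap: 0.0145
grip_force: 91.5
```

carry_out(moves=[{"tx": 0.02,"ty": -0.2,"tz": 0,"wx": 0,"wy": 0,"wz": 0,"claw": 1},{"tx": 0,"ty": 0,"tz": 0,"wx": 0,"wy": 0,"wz": 0,"claw": 1}])

```text
clock: 20.32
tcp_pos: [0.5493, -0.0963, 0.0023]
orientation: [0.0, 0.339, 0.941, 0.001]
wrist_force: [-1.2, 6.2, 5.5]
finger_gap: 0.0147
grip_force: 91.5
```

carry_out(moves=[{"tx": 0,"ty": 0,"tz": 0.08,"wx": 0,"wy": 0,"wz": 0,"claw": 1},{"tx": 0.01,"ty": -0.15,"tz": 0,"wx": 0,"wy": 0,"wz": 0,"claw": 1},{"tx": 0,"ty": 0,"tz": 0,"wx": 0,"wy": 0,"wz": 0,"claw": 1}])

```text
clock: 20.7
tcp_pos: [0.5494, -0.0968, 0.0026]
orientation: [0.0, 0.339, 0.941, 0.002]
wrist_force: [1.8, 9.8, 1.8]
finger_gap: 0.0149
grip_force: 91.0
```

carry_out(moves=[{"tx": 0.01,"ty": -0.15,"tz": 0,"wx": 0,"wy": 0,"wz": 0,"claw": 1},{"tx": 0,"ty": 0,"tz": 0,"wx": 0,"wy": 0,"wz": 0,"claw": 1}])

```text
clock: 20.95
tcp_pos: [0.5494, -0.0968, 0.0027]
orientation: [-0.0, 0.339, 0.941, 0.003]
wrist_force: [1.7, 13.4, 3.8]
finger_gap: 0.0144
grip_force: 91.4
```

carry_out(moves=[{"tx": 0.01,"ty": -0.15,"tz": 0,"wx": 0,"wy": 0,"wz": 0,"claw": 1},{"tx": 0,"ty": 0,"tz": 0,"wx": 0,"wy": 0,"wz": 0,"claw": 1}])

```text
clock: 21.2
tcp_pos: [0.5494, -0.0969, 0.0029]
orientation: [-0.001, 0.338, 0.941, 0.005]
wrist_force: [1.5, 18.3, 5.8]
finger_gap: 0.0143
grip_force: 91.7
```

```bash
python3 -c "
from h import *
pose()"
```

```text
t 21.2 tcp [ 0.5494 -0.0969  0.0029] yaw 2.4512 zaxis [ 0.002  0.009 -1.   ] F [ 1.5 18.3  5.8] T [ 3.74 -0.21 -0.33] gap 0.0143 grip 91.7 j [-0.32  0.41 -0.31  0.85  0.01  0.37]
```

Fence contact is at the predicted place. Easing the load, then sliding along the fence against the bar.

carry_out(moves=[{"tx": 0,"ty": 0.15,"tz": 0.04,"wx": 0,"wy": 0,"wz": 0,"claw": 1},{"tx": -0.5,"ty": -0.046,"tz": 0,"wx": 0,"wy": 0,"wz": 0,"claw": 1},{"tx": -0.5,"ty": -0.046,"tz": 0,"wx": 0,"wy": 0,"wz": 0,"claw": 1},{"tx": -0.5,"ty": -0.046,"tz": 0,"wx": 0,"wy": 0,"wz": 0,"claw": 1},{"tx": 0,"ty": 0,"tz": 0,"wx": 0,"wy": 0,"wz": 0,"claw": 1}])

```text
clock: 21.82
tcp_pos: [0.5372, -0.0981, 0.0033]
orientation: [0.002, 0.338, 0.941, 0.005]
wrist_force: [9.1, 15.5, -2.0]
finger_gap: 0.0145
grip_force: 90.8
```

carry_out(moves=[{"tx": -0.5,"ty": -0.046,"tz": 0,"wx": 0,"wy": 0,"wz": 0,"claw": 1},{"tx": -0.5,"ty": -0.046,"tz": 0,"wx": 0,"wy": 0,"wz": 0,"claw": 1},{"tx": 0,"ty": 0,"tz": 0,"wx": 0,"wy": 0,"wz": 0,"claw": 1}])

```text
clock: 22.2
tcp_pos: [0.5285, -0.099, 0.0037]
orientation: [0.003, 0.338, 0.941, 0.005]
wrist_force: [9.1, 15.1, -2.5]
finger_gap: 0.0143
grip_force: 90.7
```

```bash
python3 - <<'E'
from h import *
pose()
t=snap('top'); g=cv2.cvtColor(t['image'],cv2.COLOR_BGR2GRAY)
for v in range(214,262,2): print(v,[int(x) for x in g[v,288:330:2]])
E
```

```text
t 22.2 tcp [ 0.5285 -0.099   0.0037] yaw 2.4511 zaxis [ 0.009  0.008 -1.   ] F [ 9.1 15.1 -2.5] T [ 3.62 -2.41 -0.29] gap 0.0143 grip 90.7 j [-0.34  0.37 -0.37  0.83  0.01  0.35]
214 [138, 110, 100, 101, 101, 102, 100, 99, 101, 99, 69, 50, 49, 53, 43, 24, 62, 78, 55, 53, 100]
216 [140, 107, 102, 100, 104, 101, 101, 98, 100, 78, 55, 55, 54, 54, 41, 28, 59, 72, 50, 74, 108]
218 [140, 100, 100, 101, 101, 97, 99, 100, 92, 59, 52, 51, 53, 52, 40, 41, 71, 72, 62, 88, 80]
220 [134, 99, 100, 101, 101, 99, 100, 101, 69, 54, 57, 52, 54, 60, 38, 62, 72, 72, 76, 87, 68]
222 [137, 100, 100, 101, 99, 99, 99, 93, 58, 55, 53, 53, 63, 104, 92, 71, 72, 75, 70, 72, 79]
224 [135, 97, 104, 102, 101, 99, 100, 89, 55, 53, 54, 58, 100, 122, 122, 86, 70, 70, 70, 67, 108]
226 [131, 102, 102, 101, 100, 101, 93, 57, 55, 84, 89, 101, 125, 133, 134, 104, 81, 70, 70, 74, 150]
228 [134, 131, 105, 102, 103, 100, 78, 57, 62, 116, 127, 128, 129, 133, 130, 99, 89, 70, 71, 94, 171]
230 [134, 130, 99, 103, 101, 102, 73, 52, 54, 113, 127, 125, 125, 128, 123, 94, 87, 70, 71, 141, 172]
232 [137, 127, 102, 102, 101, 100, 67,
[... 771 characters left out ...]
, 126, 133, 140]
248 [139, 136, 102, 93, 61, 53, 52, 52, 54, 52, 55, 54, 54, 53, 69, 88, 105, 121, 130, 138, 146]
250 [138, 135, 95, 75, 57, 53, 52, 54, 56, 52, 53, 55, 53, 55, 76, 98, 115, 126, 136, 142, 148]
252 [138, 134, 88, 60, 59, 54, 52, 53, 52, 53, 54, 54, 54, 63, 88, 108, 120, 129, 138, 145, 148]
254 [138, 137, 89, 64, 112, 103, 57, 54, 53, 55, 52, 53, 56, 76, 99, 113, 125, 135, 144, 147, 152]
256 [135, 127, 78, 66, 117, 114, 64, 53, 57, 49, 52, 54, 65, 88, 104, 117, 130, 137, 145, 151, 153]
258 [134, 98, 73, 58, 67, 64, 54, 55, 52, 57, 58, 61, 74, 96, 113, 124, 135, 143, 149, 153, 155]
260 [126, 83, 78, 65, 70, 78, 75, 75, 75, 75, 79, 79, 86, 105, 116, 130, 137, 144, 149, 155, 158]
```

```bash
python3 - <<'E'
from h import *
s=snap('side','side_n.png'); g0=cv2.cvtColor(cv2.imread('pics/side0.png'),cv2.COLOR_BGR2GRAY); g=cv2.cvtColor(s['image'],cv2.COLOR_BGR2GRAY)
print([np.round(proj(s,p),1).tolist() for p in([.462,-.153,.03],[.462-.128*.0925,-.153+.128*.9957,.03],[.462+.128*.142,-.153+.128*.99,.03])])
for n,I in(('0',g0),('n',g)):
  for v in range(184,222,2): print(n,v,[int(x) for x in I[v,290:328]])
E
```

```text
[[309.9, 184.4], [307.3, 203.2], [299.2, 202.2]]
0 184 [125, 126, 128, 132, 133, 140, 148, 157, 170, 176, 183, 186, 202, 209, 208, 208, 207, 209, 203, 181, 117, 79, 82, 83, 77, 75, 59, 57, 55, 56, 69, 80, 99, 126, 133, 128, 132, 128]
0 186 [91, 91, 92, 90, 89, 91, 89, 87, 89, 86, 84, 84, 86, 85, 84, 81, 80, 81, 122, 190, 210, 212, 209, 194, 163, 106, 63, 57, 56, 55, 75, 72, 82, 117, 130, 129, 131, 127]
0 188 [76, 77, 71, 67, 72, 70, 73, 72, 76, 77, 77, 77, 82, 90, 92, 85, 90, 136, 197, 219, 219, 221, 219, 186, 122, 71, 58, 70, 77, 79, 77, 71, 76, 116, 132, 129, 127, 126]
0 190 [78, 77, 76, 77, 76, 76, 76, 74, 73, 78, 72, 75, 74, 73, 68, 88, 147, 203, 221, 218, 221, 219, 181, 116, 76, 73, 80, 78, 77, 80, 75, 72, 72, 115, 127, 129, 129, 130]
0 192 [77, 77, 78, 73, 74, 76, 73, 74, 75, 75, 74, 75, 72, 69, 94, 160, 211, 220, 218, 220, 215, 171, 109, 72, 71, 73, 76, 77, 78, 77, 78, 76, 94, 121, 128, 129, 131, 129]
0 194 [80, 76, 76, 77, 76, 76, 76, 75, 76, 74, 76, 73, 69, 107, 174, 214, 220, 217, 218, 206, 152, 95, 66, 66, 77, 79, 76, 76, 76, 75, 74, 90, 117, 129, 132, 130, 127, 127]
0 196
[... 4917 characters left out ...]
27, 128, 128, 130, 128, 127, 130, 129, 128, 128, 126, 129, 132, 129, 124, 118, 96, 76, 71, 67, 70, 71, 70, 70, 72]
n 216 [126, 128, 122, 124, 123, 124, 126, 125, 125, 126, 125, 125, 127, 125, 126, 126, 126, 129, 127, 127, 125, 127, 129, 129, 127, 127, 126, 126, 128, 127, 124, 117, 101, 87, 89, 75, 68, 69]
n 218 [136, 136, 135, 133, 129, 127, 127, 125, 125, 123, 122, 125, 126, 126, 126, 125, 123, 128, 127, 127, 127, 128, 127, 129, 129, 128, 127, 127, 130, 132, 131, 127, 128, 132, 134, 125, 126, 121]
n 220 [136, 138, 135, 132, 134, 133, 134, 131, 125, 128, 124, 125, 125, 125, 127, 127, 128, 126, 127, 126, 125, 126, 126, 129, 127, 125, 127, 129, 131, 131, 129, 127, 127, 129, 131, 131, 130, 129]
```

The bar end's left edge sits at u=301.6 at row 202. The model gave 299.2 at the start, matching the measured 299.15, and predicts 307.3 when square. So the pivot is now about 0.165 and about 16 mm remain. Push 13 mm and measure again.

carry_out(moves=[{"tx": -0.4,"ty": -0.037,"tz": 0,"wx": 0,"wy": 0,"wz": 0,"claw": 1},{"tx": -0.4,"ty": -0.037,"tz": -0.05,"wx": 0,"wy": 0,"wz": 0,"claw": 1},{"tx": -0.4,"ty": -0.037,"tz": -0.05,"wx": 0,"wy": 0,"wz": 0,"claw": 1},{"tx": -0.1,"ty": 0,"tz": 0,"wx": 0,"wy": 0,"wz": 0,"claw": 1},{"tx": 0,"ty": 0,"tz": 0,"wx": 0,"wy": 0,"wz": 0,"claw": 1},{"tx": 0,"ty": 0,"tz": 0,"wx": 0,"wy": 0,"wz": 0,"claw": 1}])

```text
clock: 23.05
tcp_pos: [0.5183, -0.0999, 0.0038]
orientation: [0.005, 0.338, 0.941, 0.006]
wrist_force: [14.2, 18.6, -0.8]
finger_gap: 0.0145
grip_force: 91.0
```

```bash
cat > q.py <<'E'
from h import *
pose()
s=snap('side'); g=cv2.cvtColor(s['image'],cv2.COLOR_BGR2GRAY)
for v in range(186,208,1): print(v,[int(x) for x in g[v,294:328]])
t=snap('top'); g=cv2.cvtColor(t['image'],cv2.COLOR_BGR2GRAY)
for v in range(220,252,2): print(v,[int(x) for x in g[v,292:326:2]])
print('pred bar face end th=0 side/top',[np.round(proj(c,[.462-.128*.0925,-.153+.128*.9957,.03]),1).tolist() for c in(s,t)],'leg end outer',np.round(proj(s,[.462-.1*.0925,-.153+.1*.9957,.02]),1),np.round(proj(t,[.462-.1*.0925,-.153+.1*.9957,.02]),1))
E
python3 q.py
```

```text
t 23.05 tcp [ 0.5183 -0.0999  0.0038] yaw 2.4518 zaxis [ 0.014  0.009 -1.   ] F [14.2 18.6 -0.8] T [ 4.15 -3.23 -0.26] gap 0.0145 grip 91.0 j [-0.35  0.35 -0.4   0.81  0.01  0.34]
186 [36, 25, 23, 23, 22, 39, 78, 95, 99, 103, 102, 88, 82, 86, 88, 110, 164, 189, 195, 197, 190, 124, 67, 51, 57, 54, 66, 66, 83, 125, 136, 135, 133, 133]
187 [36, 23, 27, 21, 23, 38, 78, 114, 134, 138, 127, 98, 83, 85, 94, 105, 137, 176, 190, 194, 188, 121, 62, 60, 68, 68, 70, 64, 81, 123, 136, 134, 133, 134]
188 [36, 25, 24, 29, 26, 40, 67, 87, 94, 98, 99, 86, 81, 79, 89, 104, 108, 121, 128, 128, 124, 88, 58, 64, 72, 69, 71, 67, 74, 120, 130, 132, 134, 132]
189 [34, 26, 22, 22, 31, 39, 62, 67, 74, 81, 81, 78, 83, 77, 78, 98, 105, 103, 105, 100, 90, 68, 65, 70, 69, 71, 71, 66, 70, 106, 118, 120, 127, 130]
190 [30, 28, 22, 25, 23, 44, 67, 77, 83, 82, 81, 85, 82, 76, 83, 100, 108, 106, 105, 105, 88, 66, 65, 70, 70, 69, 68, 66, 72, 102, 115, 114, 116, 121]
191 [25, 18, 26, 27, 29, 38, 63, 83, 85, 82, 83, 84, 79, 74, 88, 101, 107, 107, 107, 104, 84, 68, 69, 68, 71, 68, 67, 67, 77, 106, 116, 118, 115, 115]
192 
[... 3078 characters left out ...]
89, 70, 70]
238 [98, 100, 106, 107, 73, 70, 70, 101, 124, 125, 122, 121, 109, 107, 85, 71, 73]
240 [101, 100, 134, 219, 153, 150, 149, 150, 154, 151, 149, 148, 149, 143, 100, 71, 88]
242 [106, 101, 138, 199, 162, 160, 159, 159, 160, 159, 158, 156, 156, 146, 82, 69, 87]
244 [115, 101, 141, 187, 158, 158, 158, 155, 156, 156, 154, 151, 155, 143, 79, 73, 90]
246 [107, 98, 129, 200, 146, 142, 142, 143, 144, 143, 142, 140, 139, 114, 73, 80, 100]
248 [101, 99, 86, 62, 58, 57, 57, 60, 58, 57, 58, 57, 59, 59, 71, 89, 108]
250 [95, 99, 71, 56, 52, 49, 56, 53, 59, 53, 55, 50, 60, 56, 81, 101, 114]
pred bar face end th=0 side/top [[307.3, 203.2], [296.5, 241.9]] leg end outer [307.8 201.1] [306.3 241.2]
```

Side (left edge 304.4) and top (bar edge at v of about 239, predicted 241.9) both give a pivot of about 0.07, so about 7 mm remain. Levelling the small tilt, easing the fence push, pressing down a bit, and pushing on.

carry_out(moves=[{"tx": 0,"ty": 0.1,"tz": -0.06,"wx": -0.009,"wy": 0.014,"wz": 0,"claw": 1},{"tx": -0.2,"ty": -0.02,"tz": -0.04,"wx": 0,"wy": 0,"wz": 0,"claw": 1},{"tx": -0.2,"ty": -0.02,"tz": 0,"wx": 0,"wy": 0,"wz": 0,"claw": 1},{"tx": -0.1,"ty": -0.01,"tz": 0,"wx": 0,"wy": 0,"wz": 0,"claw": 1},{"tx": 0,"ty": 0,"tz": 0,"wx": 0,"wy": 0,"wz": 0,"claw": 1},{"tx": 0,"ty": 0,"tz": 0,"wx": 0,"wy": 0,"wz": 0,"claw": 1}])

```text
clock: 23.9
tcp_pos: [0.5125, -0.1005, 0.0025]
orientation: [-0.0, 0.339, 0.941, -0.001]
wrist_force: [13.2, 14.7, -0.5]
finger_gap: 0.014
grip_force: 91.3
```

```bash
cat > q2.py <<'E'
from h import *
pose()
def edge(a,lo,hi): # sub-pixel rising half-level crossing
    h=(lo+hi)/2; i=next(k for k in range(len(a)-1) if a[k]<h<=a[k+1]); return i+(h-a[i])/(a[i+1]-a[i])
s=snap('side'); g=cv2.cvtColor(s['image'],cv2.COLOR_BGR2GRAY).astype(float)
for v in(202,203,204): print(v,[int(x) for x in g[v,300:316]],300+edge(g[v,300:316],g[v,302],g[v,304:312].max()))
t=snap('top'); g=cv2.cvtColor(t['image'],cv2.COLOR_BGR2GRAY).astype(float)
P=[]
for u in range(299,304): 
    c=g[232:246,u]; e=232+edge(c,55,155); P.append(onplane(t,u,e,.03)[:2])
    C=np.array([.462,-.153]); d=P[-1]-C; print(u,round(e,2),'theta',round(1.6634-np.arctan2(d[1],d[0]),4))
E
python3 q2.py
```

```text
t 23.9 tcp [ 0.5125 -0.1005  0.0025] yaw 2.4509 zaxis [-0.002 -0.003 -1.   ] F [13.2 14.7 -0.5] T [ 3.31 -2.78 -0.29] gap 0.014 grip 91.3 j [-0.35  0.35 -0.4   0.82 -0.    0.35]
202 [50, 67, 74, 74, 72, 72, 83, 112, 119, 119, 119, 121, 115, 83, 51, 42] 306.5
203 [42, 54, 62, 59, 61, 60, 77, 118, 119, 114, 116, 119, 118, 78, 47, 41] 306.3292682926829
204 [42, 40, 44, 43, 41, 40, 60, 93, 99, 100, 104, 104, 102, 65, 39, 40] 306.42424242424244
299 241.14 theta 0.0146
300 241.17 theta 0.0127
301 241.19 theta 0.0111
302 241.11 theta 0.0115
303 241.15 theta 0.0094
```

The pivot is now about 0.01–0.025. One more small push of about 1.6 mm.

carry_out(moves=[{"tx": -0.08,"ty": -0.01,"tz": -0.02,"wx": 0,"wy": 0,"wz": 0,"claw": 1},{"tx": -0.08,"ty": -0.01,"tz": 0,"wx": 0,"wy": 0,"wz": 0,"claw": 1},{"tx": 0,"ty": 0,"tz": 0,"wx": 0,"wy": 0,"wz": 0,"claw": 1},{"tx": 0,"ty": 0,"tz": 0,"wx": 0,"wy": 0,"wz": 0,"claw": 1}])

```text
clock: 24.5
tcp_pos: [0.5121, -0.1005, 0.0026]
orientation: [0.001, 0.338, 0.941, -0.001]
wrist_force: [15.3, 15.6, -0.3]
finger_gap: 0.0145
grip_force: 91.0
```

```bash
cat >> q2.py <<'E'
# more of the bar in the top view: slope; short-leg outer edge and side-view line fit of the bar's face edge
s0=cv2.cvtColor(cv2.imread('pics/side0.png'),cv2.COLOR_BGR2GRAY).astype(float)
Q=[]
for u in range(299,317):
    c=g[232:250,u]
    try: Q.append((u,round(250-edge(c[::-1],55,150),2)))
    except StopIteration: pass
P=np.array([onplane(t,u,v-1,.03)[:2] for u,v in Q],np.float32); l=cv2.fitLine(P,cv2.DIST_HUBER,0,.01,.01).ravel(); print('bar back edge',[b for a,b in Q],'theta slope',1.6634-np.arctan2(abs(l[1]),l[0]*np.sign(l[1])))
k=cv2.cvtColor(s['image'],cv2.COLOR_BGR2GRAY)
for v in range(192,206,2): print(v,[int(x) for x in k[v,300:322]])
k0=np.array([onplane(s,*x,.03)[:2] for x in((299.15,202),)]); print('side start end-pt',k0)
E
python3 q2.py
```

```text
t 24.5 tcp [ 0.5121 -0.1005  0.0026] yaw 2.4513 zaxis [ 0.001 -0.002 -1.   ] F [15.3 15.6 -0.3] T [ 3.56 -3.23 -0.24] gap 0.0145 grip 91.0 j [-0.35  0.35 -0.4   0.82 -0.    0.34]
202 [47, 67, 73, 74, 71, 74, 81, 105, 117, 121, 119, 120, 115, 92, 54, 41] 306.6666666666667
203 [42, 53, 59, 60, 58, 60, 68, 96, 112, 117, 116, 118, 113, 82, 53, 36] 306.73214285714283
204 [41, 40, 45, 45, 45, 45, 51, 77, 92, 99, 108, 108, 102, 69, 43, 42] 306.9807692307692
299 241.38 theta 0.0091
300 241.22 theta 0.0116
301 241.15 theta 0.012
302 241.12 theta 0.0114
303 241.15 theta 0.0092
bar back edge [np.float64(237.5), np.float64(249.96), np.float64(249.92), np.float64(249.78), np.float64(249.76), np.float64(249.73), np.float64(249.71), np.float64(249.82), np.float64(249.78)] theta slope 1.0373133
192 [28, 46, 71, 83, 83, 84, 82, 83, 82, 99, 106, 106, 104, 106, 96, 77, 69, 71, 69, 69, 68, 70]
194 [23, 43, 71, 84, 83, 83, 83, 84, 83, 95, 100, 104, 103, 100, 82, 54, 41, 42, 47, 63, 65, 78]
196 [79, 80, 74, 74, 75, 76, 88, 95, 112, 121, 120, 116, 119, 113, 74, 45, 38, 38, 36, 37, 39, 61]
198 [87, 92, 95, 96, 95, 94, 92, 99, 122, 122, 121, 118, 124, 120, 79, 41, 35, 37, 38, 37, 37, 60]
200 [61, 83, 93, 93, 91, 94, 91, 98, 113, 120, 120, 121, 121, 104, 66, 44, 43, 40, 40, 39, 38, 45]
202 [47, 67, 73, 74, 71, 74, 81, 105, 117, 121, 119, 120, 115, 92, 54, 41, 41, 42, 42, 45, 45, 53]
204 [41, 40, 45, 45, 45, 45, 51, 77, 92, 99, 108, 108, 102, 69, 43, 42, 41, 42, 39, 39, 44, 60]
side start end-pt [[ 0.48054464 -0.02737085]]
```

Only 0.4 mm of motion for 1.6 mm commanded, with the force rising: the leg is close to flush (top 0.011, side about 0.015). One more firm nudge to confirm the stop.

carry_out(moves=[{"tx": -0.1,"ty": -0.01,"tz": -0.03,"wx": 0,"wy": 0,"wz": 0,"claw": 1},{"tx": -0.06,"ty": -0.01,"tz": 0,"wx": 0,"wy": 0,"wz": 0,"claw": 1},{"tx": 0,"ty": 0,"tz": 0,"wx": 0,"wy": 0,"wz": 0,"claw": 1},{"tx": 0,"ty": 0,"tz": 0,"wx": 0,"wy": 0,"wz": 0,"claw": 1}])

```text
clock: 25.1
tcp_pos: [0.512, -0.1005, 0.0028]
orientation: [0.002, 0.338, 0.941, -0.0]
wrist_force: [17.2, 17.9, -0.6]
finger_gap: 0.0144
grip_force: 90.9
```

```bash
python3 q2.py | head -9
```

```text
t 25.1 tcp [ 0.512  -0.1005  0.0028] yaw 2.4517 zaxis [ 0.003 -0.002 -1.   ] F [17.2 17.9 -0.6] T [ 3.95 -3.82 -0.21] gap 0.0144 grip 90.9 j [-0.35  0.35 -0.41  0.81 -0.    0.34]
202 [46, 66, 73, 74, 71, 72, 81, 102, 116, 121, 120, 121, 117, 92, 54, 41] 306.76190476190476
203 [42, 51, 55, 60, 60, 60, 70, 95, 112, 116, 116, 117, 114, 84, 50, 40] 306.64
204 [41, 42, 42, 44, 45, 45, 54, 79, 93, 101, 105, 105, 102, 73, 50, 39] 306.78
299 241.48 theta 0.0069
300 241.42 theta 0.0069
301 241.19 theta 0.011
302 241.14 theta 0.0108
303 241.12 theta 0.0102
```

The square is seated: force rises on both faces (17 N and 18 N) with no further motion. The pivot measures about 0.01 and the tool is vertical. Handing in.

```bash
python3 -c "
from h import *
print(env.hand_in())"
```

```text
the job is handed in; nothing more can be done
None
```

I handed the job in at about 25 s. The key is home on the spindle and released. The square is gripped and pressed about 17 N toward the bar and 18 N toward the fence, with the bar measured about 0.01 rad from square. The hand-in returned no verdict.

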